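# Press the plug lid home on a sample pot

## Task

Put the white sample pot in the nest of the bench press, right back against its stop, then push the press's sprung plate down until it lies level and the blue lid is fully home. Hold it down for a second with about 25 N on the lid, no harder or the pot buckles, then ease the plate all the way back up, never letting it fly, and leave the closed pot standing in the nest, the other vessels untouched.

Things in the scene. Friction and masses are not known exactly. Their poses are not given: they have to be found in the camera images.
- pot: White plastic sample pot, 58 mm across, 50 mm tall, 0.12 to 0.25 kg, upright on the bench, a blue plug lid in its mouth. Origin: centre of its underside, z up. It can be gripped all round; the lid (51 mm across) is narrower than the pot. The lid seals only if the press foot bears on it with 18 N or more; over 34 N the pot buckles.
- lid (a joint): How far the blue plug lid is pushed into the pot, m: 0 to 0.001 at the start (lid top about 6 mm proud of the rim), 0.0055 fully home on a hard stop (flush with the rim). It is stiff: the press foot must bear on it with about 12 N to move it; less does nothing. It stays where it is left.
- lid_top (a point): Centre of the lid's top face, 56 mm above the pot's underside when the lid reads 0.
- press: Grey bench lid press, bolted down, base 300 x 150 mm. Origin: on the bench under the nest centre; -x points out of its open loading side, +x to the hinge. On it a steel bed for the pot, 124 mm wide, from x = -0.133 to x = 0.045. A screw sets the bed's height: its top is 48 to 52 mm above the bench, unknown beforehand.
- nest (a point): Where the pot's axis stands when the pot is home in the locator on the bed (0.5 mm off the stop); 50 mm above the bench, axes as the press. Stop: 16 mm high, face at x = 0.0295. Two side rails 12 mm high, 61 mm apart, from x = -0.035 to 0.030, flaring towards the front to 90 mm apart at x = -0.077. The front of the bed is clear.
- hinge (a point): Middle of the plate's hinge pin, 115 mm behind the nest centre and 120 mm above the bench; axes as the press. The pin lies along the press's y axis.
- plate_angle (a joint): Angle of the navy press plate about the hinge pin, rad: 1.15 up on its open stop (start), 0 level, -0.09 lower stop. A spring pushes it up: the bar needs about 8 N straight down when open, 3 to 7 N near level with nothing under it. Plate 104 mm wide, 10 mm thick, reaching 140 mm from the pin. Let go while down it flies up; it must not rise faster than 2 rad/s.
- bar (a point): Centre of the black handle bar, 18 mm thick, 100 mm long, parallel to the pin, on two side arms with a 30 mm gap between bar and plate. With the plate level it lies 180 mm in front of the pin and 20 mm above its axis; it turns with the plate on a circle about the pin. With the plate up it is about 0.29 m above the bench.
- press_plate: The navy plate; origin on the pin's axis, axes as the press when level. Under it, 115 mm from the pin and over the nest centre when level, a domed black rubber foot 24 mm across that bears on the lid's middle. Its screw setting is unknown: the foot's lower face is 16 to 22 mm below the pin's axis when level. Foot force is about 1.57 x (push down on the bar less the 3 to 7 N for the spring).
- beaker: Glass beaker, 66 mm across, 85 mm tall, bystander. Origin: centre of its underside.
- amber_bottle: Small amber bottle with a black cap, 46 mm across, 85 mm tall, bystander. Origin: centre of its underside.
- yellow_jar: White jar with a yellow cap, 56 mm across, 65 mm tall, bystander. Origin: centre of its underside.

How it is judged (in metres and radians):
On the way, in this order (a step that is already met when the one before it is completed fails the run):
1. The pot stands upright in the nest against the stop (within 5 mm), lid still up, plate still up (horizontal distance between pot and nest below 0.005 m and angle between pot's own z axis and vertical below 0.06 rad and z of pot in the frame of nest below 0.007 m and value of joint lid below 0.003 m and value of joint plate_angle above 0.9 rad), for 0.2 s.
2. The plate has been pushed level (within 0.055 rad), its foot bears on the lid with 18 N or more and the lid is home (5.0 mm or more), for 0.5 s (value of joint plate_angle between -0.055 and 0.055 rad and value of joint lid above 0.005 m and contact force between press_plate and pot above 18 N), for 0.5 s.
At the end, for the whole second after the job is handed in: The lid is home (5.0 mm or more of 5.5 mm), the plate is back up (above 1.05 rad) and still, and the pot stands at rest and upright on the bed within 6 mm of the nest centre (value of joint lid above 0.005 m and value of joint plate_angle above 1.05 rad and velocity of joint plate_angle below 0.1 rad/s and horizontal distance between pot and nest below 0.006 m and angle between pot's own z axis and vertical below 0.06 rad and z of pot in the frame of nest below 0.007 m and linear speed of pot below 0.02 m/s); the robot touches nothing.
It fails at once if The press foot bears on the pot with more than 34 N (pot buckled) (contact force between press_plate and pot above 34 N).
It fails at once if The plate flies up faster than 2 rad/s (velocity of joint plate_angle above 2 rad/s).
It fails at once if The pot is tipped by more than 0.5 rad (angle between pot's own z axis and vertical above 0.5 rad).
It fails at once if A bystander is moved by more than 15 mm (distance of any of beaker, amber_bottle, yellow_jar from where it was at the start of the episode above 0.015 m).
It also fails if it takes over 72 s, if anything falls off the work surface, if the arm or the gripper's body presses on something with over 40 N, if the wrist force passes 120 N, or if a joint passes its speed limit or range.

## Robot

A 6-joint arm with a two-finger parallel gripper is mounted at the origin on the work surface. World frame = base frame: x ahead of the robot, y to its left, z up, the work surface at z = 0. Lengths are in mm, angles in rad, forces in N, time in s.
With the tool pointing down it reaches from about 350 to 775 mm from the base axis. Payload 7.3 kg.
Tool frame: the origin (TCP) lies on the mounting face of the last link; the fingertips stand 178 mm ahead of it and the grasp point (between the pads) lies 159 mm ahead of it (bot.grip_point_offset is the distance from the TCP to the grasp point, in mm); x points along the fingers, y is the direction in which the jaws open and shut, and the axes are right-handed (so a half turn about x gives the same grasp; the last joint's range is limited). The gripper opens to 92 mm and grips with 3 to 60 N. Pads are 19 mm wide; open, the fingers measure 130 mm over their backs; the gripper's body (75 mm by 190 mm) begins 47 mm behind the grasp point.
Start: joints at [-1.331, 0.342, 1.524, -0, 1.275, -0.146], TCP at [197.577, -486.406, 404.741] pointing down, gripper open.
Joint ranges: [-2.53, 2.53], [-0.77, 2.02], [0.04, 2.7], [-1, 4.14], [0.28, 2.66], [-3.11, 3.11]. Speed limits (rad/s): [2.57, 2.57, 3.14, 3.14, 3.14, 3.14].

## Interface

Orientations are given as [roll, pitch, yaw] about the fixed x, y, z axes, in that order (R = Rz(yaw) Ry(pitch) Rx(roll)).
In Python, from plant import bot gives the robot as it stands.
- The arm moves only by the tool arm_command, never from a script. Its argument "moves" is a list of rows, each a list of 5 numbers: the shift along the tool's x, y, z in cm, then the turn about the tool's x in degrees, then the opening, from 0 (shut) to 1 (fully open). A call has 1 to 10 rows; each row is the pose to reach, as a shift and turn from the pose measured when the call began, along the tool's axes at that moment; what a row does not reach only later rows make up. A row lasts 1/10 s, in which the tool goes at most 50 mm and 8.59 degrees, less where a joint would pass 70% of its speed; a pose out of reach is approached as far as the arm can. A call with a gripper value outside its range is refused whole. The fingers move at their own pace and stop on an object; the grip force is fixed at half the most. Time passes only in rows, so rows that repeat a pose let the fingers close. It gives the time, the measured TCP pose, the force and the opening at its end, in the units of the state.
- bot.get_obs(): the state, without advancing time (a new reading comes with each control period).
- bot.capture(name): name is "scene" or "side" or "wrist"; returns a dict with "frame" (400x640x3 uint8, blue, green, red), "K" (3x3 intrinsics, pixels), "origin" and "orientation" of the camera in the world; the wrist camera has in their place "T_tool_cam" (4x4, takes a point from camera to tool coordinates, whose origin is the TCP and whose axes are the tool frame's). Camera axes: x right, y down, z forward; pixel columns grow to the right and rows downward; lengths in mm; the calibration is good to about 2 mm. A picture is of the moment at which its call begins: read the wrist's pose just before it. There is no depth.
- bot.close_job(): hands the job in, once; it reports no verdict.
The state is a dict: "time": time; "joint_positions": joint angles; "dq": joint speeds; "tau": joint torques, N m; "tool_pos": TCP position; "tcp_rot": TCP orientation; "contact_force": force on the tool from outside, world axes, zero at the start; "moment": the same for the moment, N m; "grip_width": finger opening in mm.
Only numpy, scipy, OpenCV 4.12 (cv2) and the standard library are available. Lean on these libraries where they do the work, as an engineer would, in place of code of your own. Each camera call takes 0.05 s, during which the arm holds its last target.

## Working session

There is one attempt and no reset: what is moved stays moved. The work goes in short steps, Python scripts to look and compute and a tool call to move; the robot and the scene stay as the last step left them, time stands still between calls to the robot, and variables do not carry over. Pictures are saved under pics/ and viewed, and the job is handed in when it is done.

Besides the shell and the picture viewer there is one more tool, called after ">>>" by a JSON object that holds its "api" and its "payload". arm_command: Moves the arm, as the interface text tells. Its arguments: {"type":"object","properties":{"moves":{"type":"array"}},"required":["moves"]}

```bash
ls; mkdir -p pics
python3 - <<'E'
from plant import bot
import cv2
print(bot.get_obs())
for n in ("scene","side","wrist"):
    c=bot.capture(n); cv2.imwrite(f"pics/{n}0.png",c["frame"]); print(n,{k:v for k,v in c.items() if k!="frame"})
E
```

```text
pics
{'time': 0.0, 'joint_positions': array([-1.33097093e+00,  3.42737763e-01,  1.52503266e+00, -2.20884967e-05,
        1.27540455e+00, -1.45998891e-01]), 'dq': array([ 0.00036883,  0.00045987, -0.00077131,  0.00015783, -0.00133887,
        0.00156882]), 'tau': array([ 1.52295601e-03, -4.31248963e+01, -2.44218081e+01,  7.18119065e-02,
        5.59900166e-02, -1.33118510e-04]), 'tool_pos': array([ 197.55469314, -486.26305359,  404.03148183]), 'tcp_rot': array([-1.70344755,  1.56921386,  1.82397584]), 'contact_force': array([0.12050176, 0.64488888, 0.01571635]), 'moment': array([ 0.0499761 , -0.00772394, -0.00408433]), 'grip_width': 91.85882082804653}
scene {'K': array([[483.91808006,   0.        , 324.77017068],
       [  0.        , 483.91808006, 194.29076362],
       [  0.        ,   0.        ,   1.        ]]), 'origin': array([1225.01811311,  -86.09501211,  877.97298233]), 'orientation': array([-2.44477709,  0.01654602,  1.45774036])}
side {'K': array([[475.88428296,   0.        , 313.10990888],
       [  0.        , 475.88428296, 195.72271281],
       [  0.        ,   0.        ,   1.        ]]), 'origin': array([285.50828365, 764.29509037, 915.85766634]), 'orientation': array([-2.33757955,  0.01987657, -2.80007931])}
wrist {'K': array([[327.32491421,   0.        , 316.25067864],
       [  0.        , 327.32491421, 203.70506772],
       [  0.        ,   0.        ,   1.        ]]), 'T_tool_cam': array([[-7.93429984e-05, -2.71725932e-01,  9.62374673e-01,
         2.02136860e+01],
       [ 9.99999835e-01, -5.69712587e-04, -7.84130135e-05,
         8.64517960e-01],
       [ 5.69583814e-04,  9.62374508e-01,  2.71725932e-01,
        -7.27803075e+01],
       [ 0.00000000e+00,  0.00000000e+00,  0.00000000e+00,
         1.00000000e+00]])}
```

View pics/scene0.png

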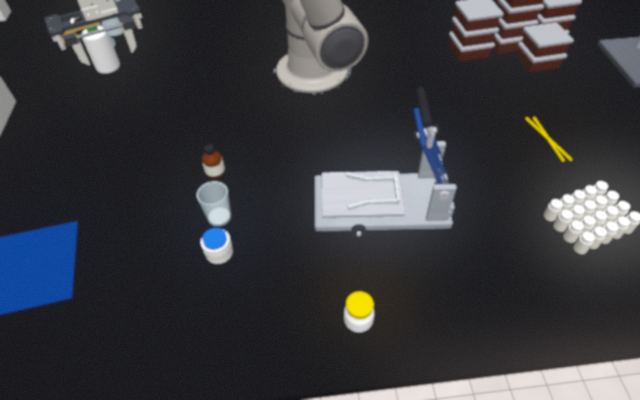

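View pics/side0.png

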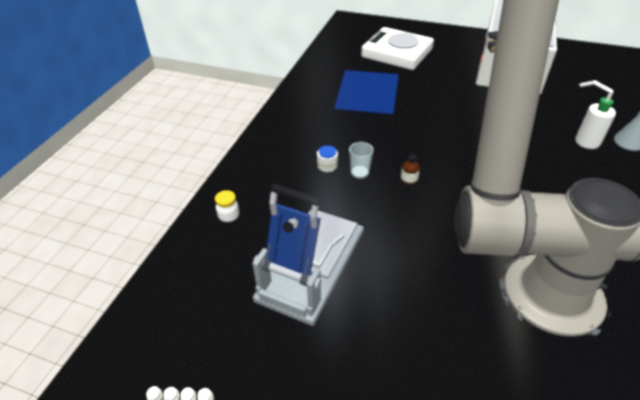

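View pics/wrist0.png

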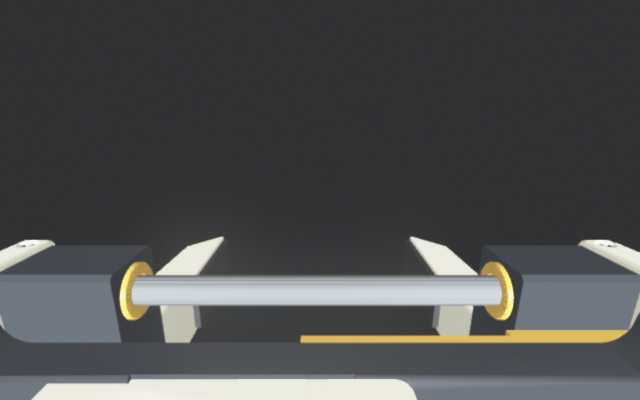

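```bash
cat > h.py <<'E'
import numpy as np, cv2
from scipy.spatial.transform import Rotation as R
def rot(e): return R.from_euler('xyz',e).as_matrix()
class Cam:
    def __init__(s,K,o,Rm): s.K=K;s.o=np.array(o);s.R=Rm
    def proj(s,p):
        q=(np.atleast_2d(p)-s.o)@s.R; u=q@s.K.T; return u[:,:2]/u[:,2:]
    def ray(s,uv):
        d=s.R@np.linalg.solve(s.K,[uv[0],uv[1],1.]); return d/np.linalg.norm(d)
    def atz(s,uv,z):
        d=s.ray(uv); return s.o+d*(z-s.o[2])/d[2]
def cam(c,obs=None):
    if "origin" in c: return Cam(c["K"],c["origin"],rot(c["orientation"]))
    T=c["T_tool_cam"]; Rt=rot(obs["tcp_rot"])
    return Cam(c["K"],obs["tool_pos"]+Rt@T[:3,3],Rt@T[:3,:3])
def tri(c1,a,c2,b):
    d1,d2=c1.ray(a),c2.ray(b); A=np.c_[d1,-d2]; t=np.linalg.lstsq(A,c2.o-c1.o,rcond=None)[0]
    p,q=c1.o+t[0]*d1,c2.o+t[1]*d2; return (p+q)/2,np.linalg.norm(p-q)
def crop(f,x0,y0,x1,y1,k,name):
    cv2.imwrite(name,cv2.resize(f[y0:y1,x0:x1],None,fx=k,fy=k,interpolation=cv2.INTER_CUBIC))
SC=Cam(np.array([[483.91808006,0,324.77017068],[0,483.91808006,194.29076362],[0,0,1]]),[1225.01811311,-86.09501211,877.97298233],rot([-2.44477709,0.01654602,1.45774036]))
SI=Cam(np.array([[475.88428296,0,313.10990888],[0,475.88428296,195.72271281],[0,0,1]]),[285.50828365,764.29509037,915.85766634],rot([-2.33757955,0.01987657,-2.80007931]))
E
python3 - <<'E'
from h import *
f=cv2.imread("pics/scene0.png");g=cv2.imread("pics/side0.png")
crop(f,300,80,470,240,4,"pics/c1.png"); crop(g,230,170,380,330,4,"pics/c2.png")
crop(f,190,140,250,270,4,"pics/c3.png"); crop(g,300,130,440,190,5,"pics/c4.png")
for n,uv,z in (("pot",(216,239),56),("yj",(360,302),65),("beaker",(214,190),85),("amber",(209,150),85)): print(n,SC.atz(uv,z))
for n,uv,z in (("pot",(327.5,152),56),("yj",(225,197),65),("beaker",(361,147),85),("amber",(412,160),85)): print(n,SI.atz(uv,z))
E
```

```text
pot [ 631.1147026  -258.49285988   56.        ]
yj [813.03553327  12.54958775  65.        ]
beaker [ 521.70653878 -260.70279652   85.        ]
amber [ 396.41651225 -276.42327015   85.        ]
pot [ 621.99078937 -254.95056579   56.        ]
yj [811.8275883   13.98010557  65.        ]
beaker [ 528.34839588 -271.06954524   85.        ]
amber [ 382.10790868 -259.10682655   85.        ]
```

View pics/c1.png

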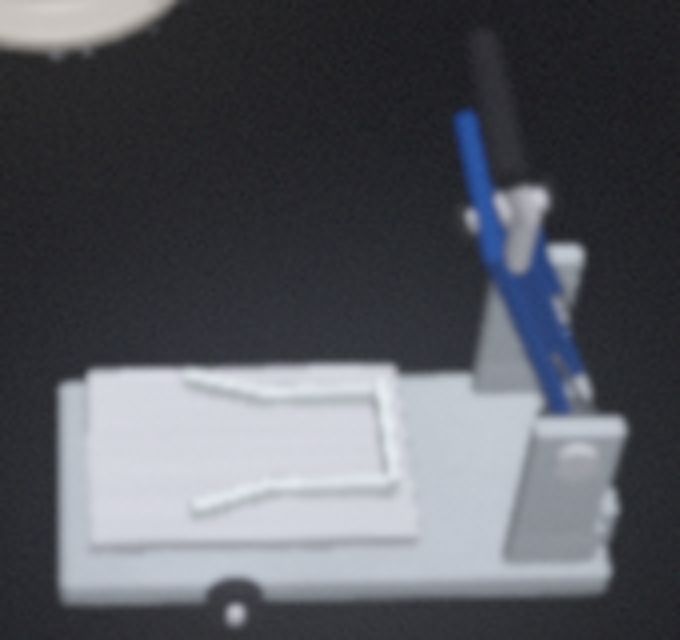

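View pics/c2.png

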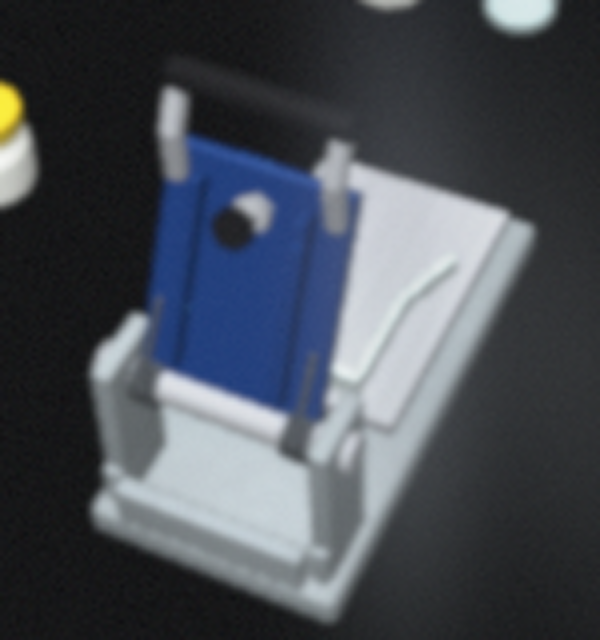

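View pics/c3.png

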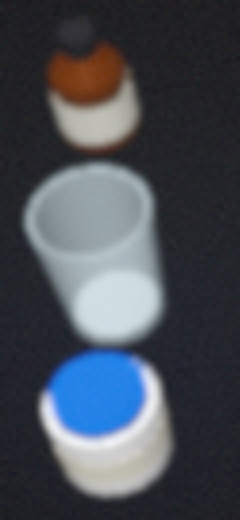

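View pics/c4.png

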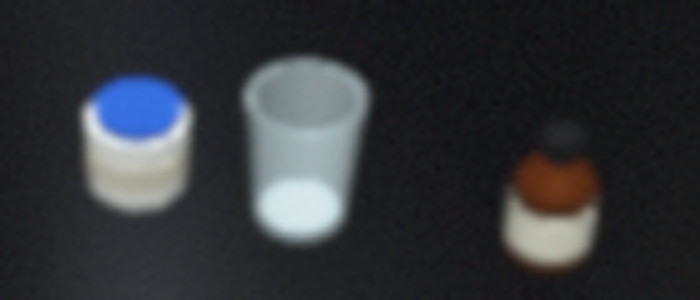

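```bash
cat > fit.py <<'E'
from h import *
from scipy.optimize import least_squares
def P(x,y,th,p):
    p=np.atleast_2d(p); c,s=np.cos(th),np.sin(th)
    return np.c_[x+c*p[:,0]-s*p[:,1], y+s*p[:,0]+c*p[:,1], p[:,2]]
a=1.15; bx,bz=115-180*np.cos(a)+20*np.sin(a),120+180*np.sin(a)+20*np.cos(a)
s=lambda u,v:(u/4+300,v/4+80); d=lambda u,v:(u/4+230,v/4+170)
zb=50
obs=[(SC,(-133,62,zb),s(89,369)),(SC,(45,62,zb),s(395,365)),(SC,(45,-62,zb),s(417,538)),(SC,(-133,-62,zb),s(92,545)),
(SI,(-133,62,zb),d(508,212)),(SI,(45,62,zb),d(392,430)),
(SC,(bx,0,bz),s(498,110)),(SI,(bx,0,bz),d(262,90)),
(SC,(-77,45,zb+12),s(188,376)),(SC,(-77,-45,zb+12),s(196,505)),(SI,(-77,45,zb+12),d(455,262))]
def res(v,full=False):
    r=[]
    for c,p,uv in obs:
        p=np.array(p,float)
        r.append(c.proj(P(v[0],v[1],v[2],p))[0]-uv)
    r=np.array(r); return r if full else r.ravel()
v=least_squares(res,[600,20,1.57],loss='soft_l1').x
print(v); print(np.round(res(v,True),1))
for n,p in (("bar",(bx,0,bz)),("nest",(0,0,50)),("barlevel",(-65,0,140))): print(n,P(*v,p))
print("bar tri",tri(SC,s(498,110),SI,d(262,90)))
print("lid tri",tri(SC,(214.3,238.5),SI,(328,151.4)))
print(SC.atz((214.3,238.5),55.5),SI.atz((328,151.4),55.5))
from plant import bot
o=bot.get_obs();print(rot(o["tcp_rot"]))
E
python3 fit.py
```

```text
[543.57636638 106.12014575   1.46800469]
[[ 0.   0.1]
 [ 0.3 -0.3]
 [ 1.1 -1.2]
 [-0.3 -1.4]
 [-0.3 -0.1]
 [-0.9 -1.2]
 [-0.6 -1. ]
 [-1.4  1.5]
 [-0.2 -0.2]
 [-0.6 -1.6]
 [-2.2 -2.5]]
bar [[549.70505166 165.53241877 292.46725806]]
nest [[543.57636638 106.12014575  50.        ]]
barlevel [[536.90667017  41.46324239 140.        ]]
bar tri (array([549.86316384, 164.29609189, 292.76244507]), np.float64(5.7954324161881265))
lid tri (array([ 624.16498868, -264.01852133,   49.96117257]), np.float64(1.8418057192901003))
[ 629.04829737 -262.14240089   55.5       ] [ 621.68338324 -258.60670526   55.5       ]
[[-2.14925658e-04  3.76258270e-01 -9.26514796e-01]
 [ 1.09433004e-03 -9.26514175e-01 -3.76258271e-01]
 [-9.99999378e-01 -1.09478053e-03 -2.12619058e-04]]
```

>>> {"api": "arm_command", "payload": {"moves": [[0.7,-0.5,-4.8,-8.4,1],[1.4,-0.9,-9.6,-16.8,1],[2.1,-1.4,-14.4,-25.2,1],[2.8,-1.9,-19.2,-33.6,1],[3.5,-2.4,-24,-42,1],[4.2,-2.8,-28.8,-50.4,1],[4.9,-3.3,-33.6,-58.8,1],[5.6,-3.8,-38.4,-67.2,1],[6.3,-4.2,-43.2,-75.6,1],[7,-4.7,-48,-84,1]]}}

```text
time: 1.15
tool_pos: [626.1, -260.8, 333.7]
tcp_rot: [-2.85, 1.569, 2.15]
contact_force: [0.2, -1.3, 0.9]
grip_width: 92.1
```

```bash
cat >> h.py <<'E'
def plan(o,target,yaw=None):
    "target TCP world mm; yaw: heading of tool z, rad. prints tool-axis shift in cm and turn in deg"
    Rt=rot(o["tcp_rot"]); d=Rt.T@(np.array(target)-o["tool_pos"])/10
    y=np.arctan2(Rt[1,2],Rt[0,2]); t=0 if yaw is None else -np.degrees((yaw-y+np.pi)%(2*np.pi)-np.pi)
    print("t",round(o["time"],2),"tcp",np.round(o["tool_pos"],1),"yaw",round(y,4),"j6",round(o["joint_positions"][5],3),"F",np.round(o["contact_force"],1),"w",round(o["grip_width"],1))
    print("shift cm",np.round(d,2),"turn",round(t,2))
E
python3 - <<'E'
from plant import bot
from h import *
plan(bot.get_obs(),[625,-262,335],0.2)
E
```

```text
t 1.15 tcp [ 626.1 -260.8  333.7] yaw -1.2836 j6 -0.795 F [ 0.2 -1.3  0.9] w 92.1
shift cm [-0.13 -0.14  0.08] turn -85.01
```

>>> {"api": "arm_command", "payload": {"moves": [[0,0,0,-8.5,1],[0,0,0,-17,1],[0,0,0,-25.5,1],[0,0,0,-34,1],[0,0,0,-42.5,1],[0,0,0,-51,1],[0,0,0,-59.5,1],[0,0,0,-68,1],[0,0,0,-76.5,1],[0,0,0,-85,1]]}}

```text
time: 2.15
tool_pos: [626.1, -260.8, 333.1]
tcp_rot: [2.138, 1.568, 2.344]
contact_force: [0.0, -0.3, 0.7]
grip_width: 92.1
```

Run:
```python
from plant import bot
from h import *
o=bot.get_obs(); c=bot.capture("wrist"); cv2.imwrite("pics/w1.png",c["frame"])
plan(o,[625,-262,335],0.2); print(o["joint_positions"].round(3))
import pickle; pickle.dump((o,c),open("w1.pkl","wb"))
print(cam(c,o).proj([[626,-260,55.5]]))
```

```text
t 2.15 tcp [ 626.1 -260.8  333.1] yaw 0.206 j6 -2.285 F [ 0.  -0.3  0.7] w 92.1
shift cm [-0.19 -0.09 -0.13] turn 0.35
[-5.080e-01  6.830e-01  1.148e+00  1.000e-03  1.313e+00 -2.285e+00]
[[317.74810019 205.11602088]]
```

View pics/w1.png

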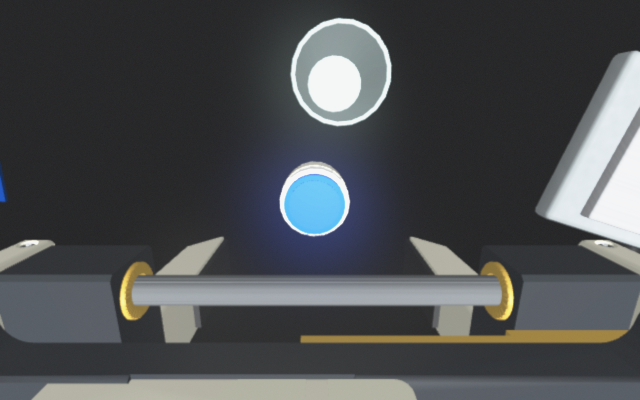

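Run:
```python
from h import *
import pickle
o,c=pickle.load(open("w1.pkl","rb"))
f=c["frame"]; hsv=cv2.cvtColor(f,cv2.COLOR_BGR2HSV)
m=cv2.inRange(hsv,(95,120,150),(125,255,255)); m[:,:200]=0
ct=max(cv2.findContours(m,0,2)[0],key=cv2.contourArea); e=cv2.fitEllipse(ct); print(e)
C=cam(c,o); p=C.atz(e[0],55.5); print(p, "diam",e[1][1]/C.K[0,0]*258)
plan(o,[p[0],p[1],197],0.2)
print(C.atz((341,72),85))
```

```text
((314.0967102050781, 203.62542724609375), (58.50640869140625, 59.064720153808594), 88.51632690429688)
[ 625.36733011 -263.1808586    55.5       ] diam 46.55526401512909
t 2.15 tcp [ 626.1 -260.8  333.1] yaw 0.206 j6 -2.285 F [ 0.  -0.3  0.7] w 92.1
shift cm [13.61 -0.24 -0.1 ] turn 0.35
[ 526.63330811 -265.58571683   85.        ]
```

>>> {"api": "arm_command", "payload": {"moves": [[2.5,-0.2,-0.1,0,1],[5,-0.2,-0.1,0,1],[7.5,-0.2,-0.1,0,1],[10,-0.2,-0.1,0,1],[12,-0.2,-0.1,0,1],[13.5,-0.2,-0.1,0,1],[13.5,-0.2,-0.1,0,1]]}}

```text
time: 2.9
tool_pos: [624.7, -262.4, 195.4]
tcp_rot: [2.325, 1.564, 2.537]
contact_force: [-0.7, -0.6, -0.1]
grip_width: 92.0
```

>>> {"api": "arm_command", "payload": {"moves": [[0,0,0,0,0.5],[0,0,0,0,0.4],[0,0,0,0,0.3],[0,0,0,0,0.3],[0,0,0,0,0.3],[0,0,0,0,0.3],[0,0,0,0,0.3],[0,0,0,0,0.3]]}}

```text
time: 3.7
tool_pos: [624.8, -262.5, 196.1]
tcp_rot: [2.316, 1.565, 2.528]
contact_force: [-0.2, 0.5, 5.7]
grip_width: 57.5
```

Run:
```python
from plant import bot
from h import *
o=bot.get_obs(); c=bot.capture("wrist"); cv2.imwrite("pics/w2.png",c["frame"])
plan(o,[625.4,-263.2,330],0.2)
```

```text
t 3.7 tcp [ 624.8 -262.5  196.1] yaw 0.212 j6 -2.294 F [-0.2  0.5  5.7] w 57.5
shift cm [-1.339e+01 -2.000e-02 -1.000e-02] turn 0.69
```

View pics/w2.png

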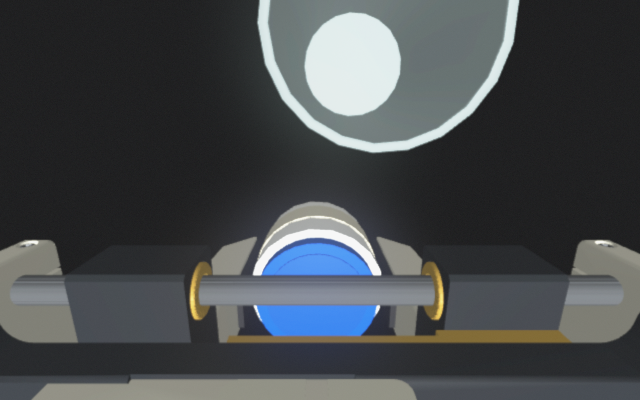

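>>> {"api": "arm_command", "payload": {"moves": [[-1,0,0,0,0.3],[-4,0,0,0,0.3],[-8,0,0,0,0.3],[-12,0,0,0,0.3],[-16,0,0,0,0.3],[-20,0,0,0,0.3],[-20,0,0,0,0.3]]}}

```text
time: 4.45
tool_pos: [626.1, -263.3, 403.5]
tcp_rot: [-0.619, 1.565, -0.407]
contact_force: [0.5, -1.8, -1.6]
grip_width: 57.8
```

Run:
```python
from plant import bot
from h import *
o=bot.get_obs()
plan(o,[537,46,400],1.468)
```

```text
t 4.45 tcp [ 626.1 -263.3  403.5] yaw 0.2121 j6 -2.294 F [ 0.5 -1.8 -1.6] w 57.8
shift cm [ 0.23 32.12 -2.2 ] turn -71.96
```

>>> {"api": "arm_command", "payload": {"moves": [[0,3.2,-0.2,-7.2,0.3],[0,6.4,-0.4,-14.4,0.3],[0,9.6,-0.7,-21.6,0.3],[0,12.8,-0.9,-28.8,0.3],[0,16,-1.1,-36,0.3],[0.2,19.3,-1.3,-43.2,0.3],[0.2,22.5,-1.5,-50.4,0.3],[0.2,25.7,-1.8,-57.6,0.3],[0.2,28.9,-2,-64.8,0.3],[0.2,32.1,-2.2,-72,0.3]]}}

```text
time: 5.45
tool_pos: [536.2, 47.1, 399.4]
tcp_rot: [-2.035, 1.567, -0.561]
contact_force: [0.3, 0.6, -1.4]
grip_width: 57.4
```

Run:
```python
from plant import bot
from h import *
import pickle
o=bot.get_obs(); c=bot.capture("wrist"); cv2.imwrite("pics/w3.png",c["frame"]);pickle.dump((o,c),open("w3.pkl","wb"))
plan(o,[537,46,400],1.468)
```

```text
t 5.45 tcp [536.2  47.1 399.4] yaw 1.4738 j6 -3.098 F [ 0.3  0.6 -1.4] w 57.4
shift cm [-0.06 -0.09 -0.1 ] turn 0.33
```

View pics/w3.png

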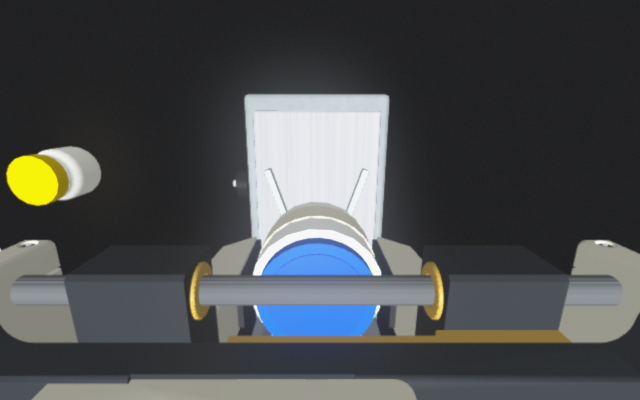

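Run:
```python
from h import *
f=cv2.imread("pics/w3.png"); crop(f,230,85,405,250,4,"pics/c5.png")
```

```text
(no output)
```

View pics/c5.png

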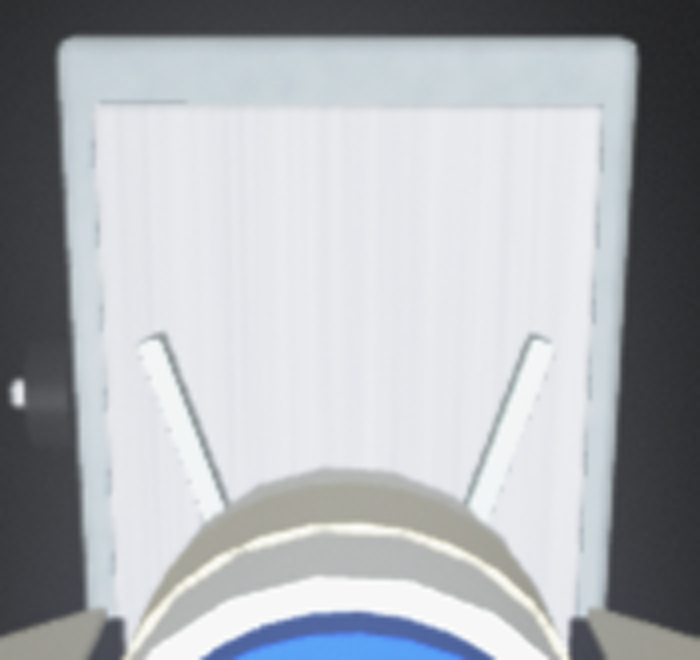

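```bash
cat > fit2.py <<'E'
from h import *
import pickle
from scipy.optimize import least_squares
def P(x,y,th,p):
    p=np.atleast_2d(p); c,s=np.cos(th),np.sin(th)
    return np.c_[x+c*p[:,0]-s*p[:,1], y+s*p[:,0]+c*p[:,1], p[:,2]]
o,c=pickle.load(open("w3.pkl","rb")); C=cam(c,o)
q=lambda u,v:np.array((u/4+230,v/4+85))
for zb in (48,50,52):
    pts=[((-133,-62,zb),q(96,104)),((-133,62,zb),q(601,104)),((-77,-45,zb+12),q(165,337)),((-77,45,zb+12),q(530,335))]
    def res(v):
        r=[]
        for p,uv in pts: r+=list(C.proj(P(*v,p))[0]-uv)
        for sy,u in ((-62,120),(62,585)):
            L=C.atz(q(u,600),zb); d=L[:2]-v[:2]; r.append(1.1*(-np.sin(v[2])*d[0]+np.cos(v[2])*d[1]-sy))
        return np.array(r)
    s=least_squares(res,[543,106,1.468]); print(zb,s.x,res(s.x).round(1))
E
python3 fit2.py
```

```text
48 [541.52938314 104.2802186    1.47989711] [-0.6 -0.1  0.5 -1.   0.4  0.6  0.6  0.6 -0.5  1.3]
50 [541.5192849  104.13884162   1.47985059] [-1.  -0.2  0.9 -1.1  0.1  0.8  0.9  0.8 -0.   0.9]
52 [541.50926004 103.9977208    1.47980399] [-1.4 -0.4  1.3 -1.3 -0.2  1.   1.1  1.   0.4  0.5]
```

Run:
```python
from plant import bot
from h import *
plan(bot.get_obs(),[534.9,29.5,252],1.38)
```

```text
t 5.5 tcp [534.9  50.9 399.5] yaw 1.4827 j6 -3.102 F [-3.3  4.4 -2.1] w 57.5
shift cm [14.75 -0.16 -2.15] turn 5.88
```

>>> {"api": "arm_command", "payload": {"moves": [[2,0,-1,3,0.3],[5,-0.1,-2.1,5.9,0.3],[8,-0.1,-2.1,5.9,0.3],[11,-0.1,-2.1,5.9,0.3],[13,-0.1,-2.1,5.9,0.3],[14.2,-0.1,-2.1,5.9,0.3],[14.2,-0.1,-2.1,5.9,0.3],[14.2,-0.1,-2.1,5.9,0.3]]}}

```text
time: 6.3
tool_pos: [534.6, 29.9, 258.0]
tcp_rot: [-1.041, 1.568, 0.338]
contact_force: [0.6, 0.8, -1.8]
grip_width: 57.5
```

Run:
```python
from plant import bot
from h import *
import pickle
o=bot.get_obs(); c=bot.capture("wrist"); cv2.imwrite("pics/w4.png",c["frame"]);pickle.dump((o,c),open("w4.pkl","wb"))
plan(o,[534.9,29.5,250],1.38)
plan(bot.get_obs(),[534.9,29.5,250],1.38)
c=bot.capture("side");cv2.imwrite("pics/s4.png",c["frame"])
crop(c["frame"],230,150,400,310,4,"pics/c6.png")
```

```text
t 6.3 tcp [534.6  29.9 258. ] yaw 1.3796 j6 -3.039 F [ 0.6  0.8 -1.8] w 57.5
shift cm [ 0.8  -0.04 -0.04] turn -0.02
t 6.35 tcp [534.7  30.  258.4] yaw 1.3796 j6 -3.039 F [ 0.6  0.4 -2.2] w 57.8
shift cm [ 0.84 -0.02 -0.04] turn -0.02
```

View pics/w4.png

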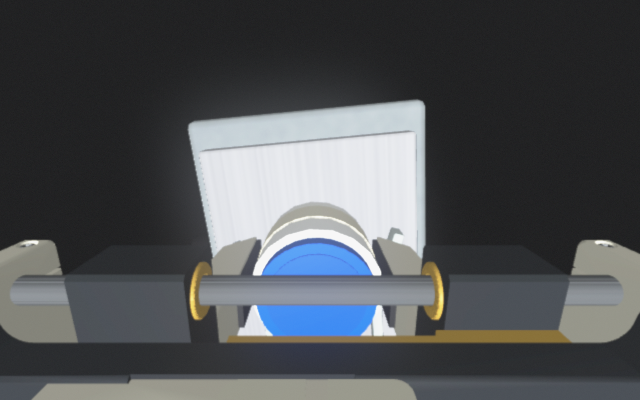

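View pics/c6.png

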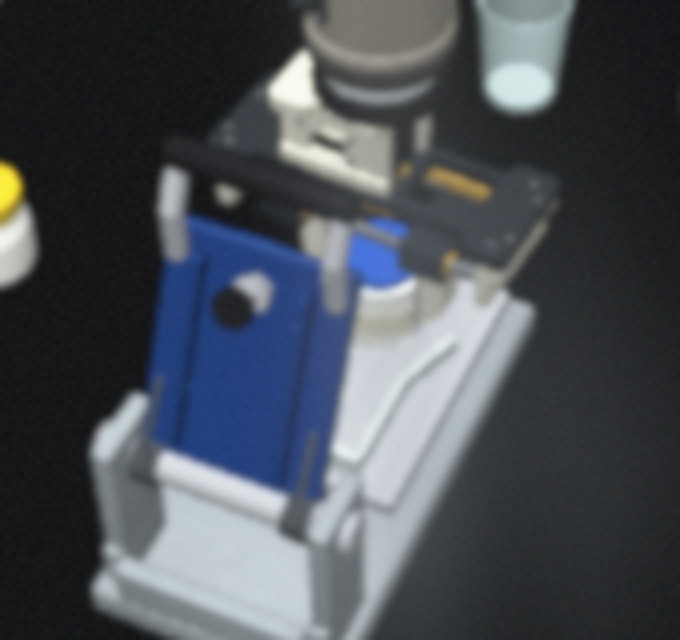

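Run:
```python
from h import *
f=cv2.imread("pics/w4.png"); crop(f,180,95,340,260,4,"pics/c7.png"); crop(f,330,95,450,260,4,"pics/c8.png")
```

```text
(no output)
```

View pics/c7.png

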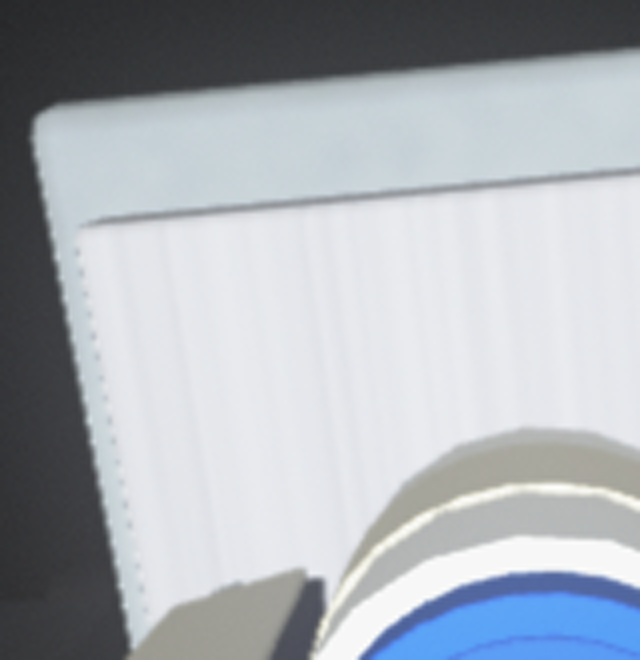

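View pics/c8.png

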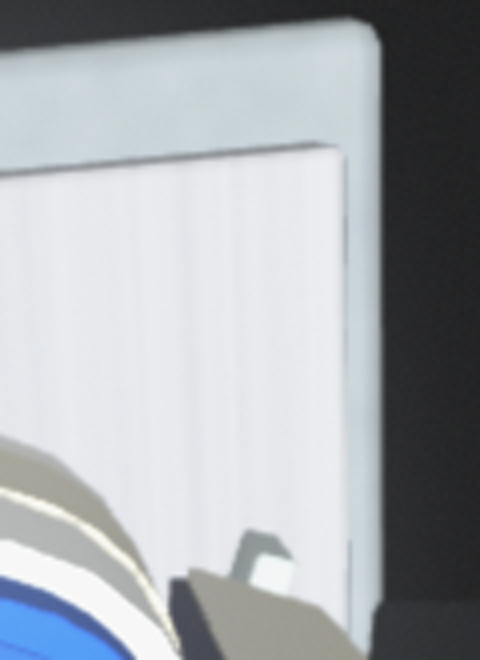

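Run:
```python
from h import *
import pickle
o,c=pickle.load(open("w4.pkl","rb")); C=cam(c,o)
for zb in (46,48,50,52):
    a,b=C.atz((200,151.5),zb),C.atz((415,132.5),zb); l,r=C.atz((213.75,245),zb),C.atz((417,235),zb)
    m=(a+b)/2; th=np.arctan2(b[1]-a[1],b[0]-a[0])-np.pi/2
    dl=np.arctan2(*(l-a)[1::-1]); dr=np.arctan2(*(r-b)[1::-1])
    print(zb,np.linalg.norm(a-b).round(1),"yaw",th%6.283,dl,dr,"mid",m[:2].round(1))
    for y in (1.475,1.48,1.485): print("  nest",(m[:2]+133*np.array([np.cos(y),np.sin(y)])).round(1))
```

```text
46 124.8 yaw 1.4661308166097657 1.4298732363920172 1.4808854924409458 mid [530.  -26.9]
  nest [542.7 105.5]
  nest [542.  105.5]
  nest [541.4 105.6]
48 123.5 yaw 1.4661308166097657 1.4298732363920157 1.4808854924409458 mid [529.9 -27.1]
  nest [542.6 105.3]
  nest [541.9 105.3]
  nest [541.3 105.4]
50 122.2 yaw 1.4661308166097657 1.4298732363920161 1.4808854924409458 mid [529.8 -27.3]
  nest [542.5 105.1]
  nest [541.8 105.2]
  nest [541.2 105.2]
52 120.9 yaw 1.4661308166097657 1.4298732363920166 1.4808854924409458 mid [529.7 -27.4]
  nest [542.4 105. ]
  nest [541.7 105. ]
  nest [541.1 105.1]
```

>>> {"api": "arm_command", "payload": {"moves": [[0.5,0,0,0,0.3],[0.8,0,0,0,0.3],[0.8,0,0,0,0.3],[0.9,0,0,0,0.3],[0.9,0,0,0,0.3]]}}

```text
time: 6.9
tool_pos: [534.8, 30.0, 249.6]
tcp_rot: [-1.187, 1.567, 0.192]
contact_force: [-0.4, -0.2, -1.5]
grip_width: 56.9
```

>>> {"api": "arm_command", "payload": {"moves": [[0.1,0,0,0,0.3],[0.1,0,0,0,0.3]]}}

```text
time: 7.1
tool_pos: [534.7, 30.0, 248.5]
tcp_rot: [-1.171, 1.567, 0.209]
contact_force: [-0.4, 0.3, -2.1]
grip_width: 57.3
```

>>> {"api": "arm_command", "payload": {"moves": [[0.1,0,0,0,0.3],[0.1,0,0,0,0.3]]}}

```text
time: 7.3
tool_pos: [534.8, 30.0, 248.0]
tcp_rot: [-1.199, 1.566, 0.181]
contact_force: [-0.9, 0.8, 2.5]
grip_width: 57.5
```

Run:
```python
from plant import bot
from h import *
o=bot.get_obs()
n=np.array([542.2,105.1]);d=np.array([np.cos(1.474),np.sin(1.474)])
for x in (-30,-5): print(x); plan(o,[*(n+x*d),248.5],1.46)
```

```text
-30
t 7.3 tcp [534.8  30.  248. ] yaw 1.3797 j6 -3.039 F [-0.9  0.8  2.5] w 57.5
shift cm [-0.05  0.42  4.52] turn -4.6
-5
t 7.3 tcp [534.8  30.  248. ] yaw 1.3797 j6 -3.039 F [-0.9  0.8  2.5] w 57.5
shift cm [-0.05  0.65  7.01] turn -4.6
```

>>> {"api": "arm_command", "payload": {"moves": [[-0.1,0.05,0.5,0,0.3],[-0.1,0.1,1.1,0,0.3],[-0.1,0.16,1.7,0,0.3],[-0.1,0.2,2.2,0,0.3],[-0.1,0.26,2.8,0,0.3],[-0.1,0.32,3.4,-1,0.3],[-0.1,0.37,4,-2,0.3],[-0.1,0.42,4.5,-3,0.3],[-0.1,0.42,4.5,-4,0.3],[-0.1,0.42,4.5,-4.6,0.3]]}}

```text
time: 8.3
tool_pos: [539.2, 75.1, 249.0]
tcp_rot: [-1.299, 1.566, 0.162]
contact_force: [-0.2, 0.2, -2.0]
grip_width: 57.7
```

Run:
```python
from plant import bot
from h import *
o=bot.get_obs()
n=np.array([542.2,105.1]);d=np.array([np.cos(1.474),np.sin(1.474)])
for x in (-15,-5,0): print(x); plan(o,[*(n+x*d),248.5],1.46)
```

```text
-15
t 8.3 tcp [539.2  75.1 249. ] yaw 1.4615 j6 -3.035 F [-0.2  0.2 -2. ] w 57.7
shift cm [0.05 0.01 1.51] turn 0.09
-5
t 8.3 tcp [539.2  75.1 249. ] yaw 1.4615 j6 -3.035 F [-0.2  0.2 -2. ] w 57.7
shift cm [0.05 0.03 2.51] turn 0.09
0
t 8.3 tcp [539.2  75.1 249. ] yaw 1.4615 j6 -3.035 F [-0.2  0.2 -2. ] w 57.7
shift cm [0.05 0.03 3.01] turn 0.09
```

No contact so far; continue slowly.

>>> {"api": "arm_command", "payload": {"moves": [[0,0,0.4,0,0.3],[0,0,0.8,0,0.3],[0,0,1.2,0,0.3],[0,0,1.5,0,0.3],[0,0,1.5,0,0.3]]}}

```text
time: 8.8
tool_pos: [540.9, 90.4, 249.0]
tcp_rot: [-1.291, 1.566, 0.171]
contact_force: [-0.2, 0.5, -2.7]
grip_width: 57.8
```

>>> {"api": "arm_command", "payload": {"moves": [[0,0,0.3,0,0.3],[0,0,0.6,0,0.3],[0,0,0.9,0,0.3],[0,0,0.9,0,0.3]]}}

```text
time: 9.2
tool_pos: [541.9, 99.8, 249.0]
tcp_rot: [-1.274, 1.566, 0.188]
contact_force: [0.8, 0.1, -1.9]
grip_width: 57.6
```

>>> {"api": "arm_command", "payload": {"moves": [[0,0,0.2,0,0.3],[0,0,0.3,0,0.3],[0,0,0.3,0,0.3]]}}

```text
time: 9.5
tool_pos: [542.2, 102.9, 249.0]
tcp_rot: [-1.279, 1.566, 0.184]
contact_force: [-0.3, -0.6, -2.4]
grip_width: 57.7
```

>>> {"api": "arm_command", "payload": {"moves": [[0,0,0.15,0,0.3],[0,0,0.15,0,0.3]]}}

```text
time: 9.7
tool_pos: [542.3, 103.6, 249.1]
tcp_rot: [-1.725, 1.566, -0.262]
contact_force: [-0.9, -5.5, -0.8]
grip_width: 57.7
```

>>> {"api": "arm_command", "payload": {"moves": [[0,0,0.1,0,0.3],[0,0,0.1,0,0.3]]}}

```text
time: 9.9
tool_pos: [542.5, 103.9, 249.2]
tcp_rot: [-2.068, 1.566, -0.604]
contact_force: [-0.4, -6.4, -0.8]
grip_width: 57.7
```

>>> {"api": "arm_command", "payload": {"moves": [[0,0,0.1,0,0.3],[0,0,0.1,0,0.3]]}}

```text
time: 10.1
tool_pos: [542.5, 104.2, 249.3]
tcp_rot: [-2.353, 1.565, -0.89]
contact_force: [-0.3, -6.1, -1.0]
grip_width: 57.7
```

>>> {"api": "arm_command", "payload": {"moves": [[0.1,0,-0.05,0,0.3],[0.15,0,-0.05,0,0.3],[0.15,0,-0.05,0,0.3]]}}

```text
time: 10.4
tool_pos: [542.5, 103.8, 248.0]
tcp_rot: [-2.289, 1.565, -0.825]
contact_force: [-0.4, -1.4, 0.8]
grip_width: 57.6
```

Nearly seated (Fz rising); a touch more, then open.

>>> {"api": "arm_command", "payload": {"moves": [[0.05,0,0,0,0.3],[0.05,0,0,0,0.3]]}}

```text
time: 10.6
tool_pos: [542.5, 103.8, 247.9]
tcp_rot: [-2.277, 1.565, -0.814]
contact_force: [-3.0, -2.2, 4.9]
grip_width: 57.3
```

>>> {"api": "arm_command", "payload": {"moves": [[0,0,0,0,0.7],[0,0,0,0,0.75],[0,0,0,0,0.8],[0,0,0,0,0.8],[0,0,0,0,0.8]]}}

```text
time: 11.1
tool_pos: [542.5, 103.9, 247.8]
tcp_rot: [-2.281, 1.565, -0.818]
contact_force: [-1.1, 0.1, -0.2]
grip_width: 73.6
```

Run:
```python
from plant import bot
from h import *
import pickle
o=bot.get_obs(); c=bot.capture("wrist"); cv2.imwrite("pics/w5.png",c["frame"]);pickle.dump((o,c),open("w5.pkl","wb"))
plan(o,[542.2,103.5,400],1.46)
c=bot.capture("side"); crop(c["frame"],230,150,400,310,4,"pics/c9.png")
```

```text
t 11.1 tcp [542.5 103.9 247.8] yaw 1.4634 j6 -2.979 F [-1.1  0.1 -0.2] w 73.6
shift cm [-15.22  -0.04  -0.1 ] turn 0.19
```

View pics/w5.png

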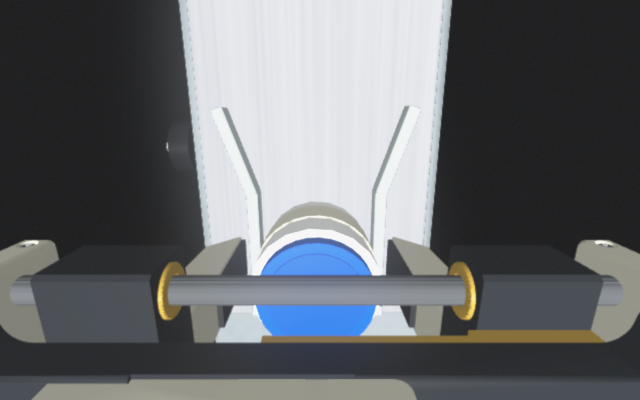

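View pics/c9.png

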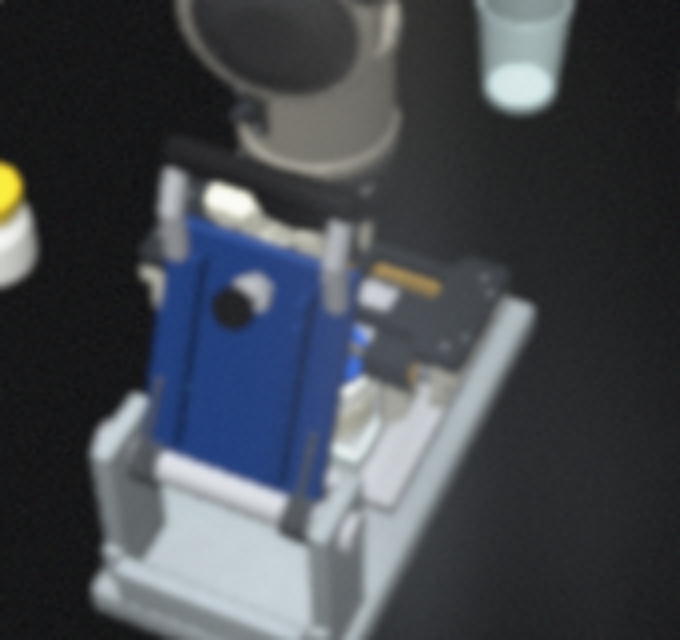

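>>> {"api": "arm_command", "payload": {"moves": [[-1.5,0,0,0,0.9],[-3,0,0,0,1],[-5.5,0,-0.5,0,1],[-8,0,-2,0,1],[-11,0,-4,0,1],[-14,0,-6,0,1],[-15,0,-6,0,1],[-15,0,-6,0,1]]}}

```text
time: 12.0
tool_pos: [535.7, 44.8, 399.4]
tcp_rot: [-1.959, 1.563, -0.496]
contact_force: [-0.6, -0.8, -0.6]
grip_width: 91.8
```

Run:
```python
from plant import bot
from h import *
import pickle
o=bot.get_obs(); c=bot.capture("wrist"); cv2.imwrite("pics/w6.png",c["frame"]);pickle.dump((o,c),open("w6.pkl","wb"))
plan(o,[548.1,162.3,520],1.46)
c=bot.capture("side"); crop(c["frame"],230,150,400,310,4,"pics/c10.png")
```

```text
t 12.0 tcp [535.7  44.8 399.4] yaw 1.4624 j6 -3.09 F [-0.6 -0.8 -0.6] w 91.8
shift cm [-12.1   -0.06  11.78] turn 0.14
```

View pics/w6.png

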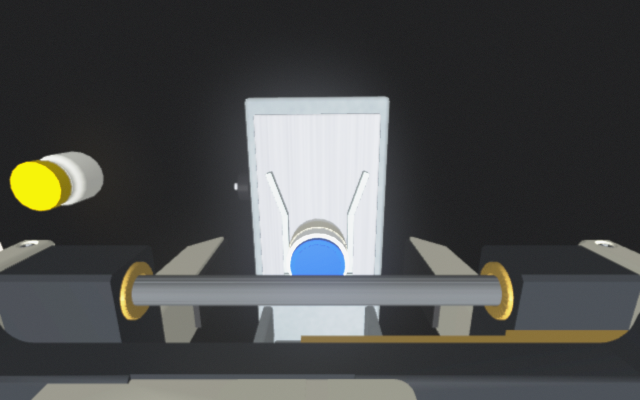

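View pics/c10.png

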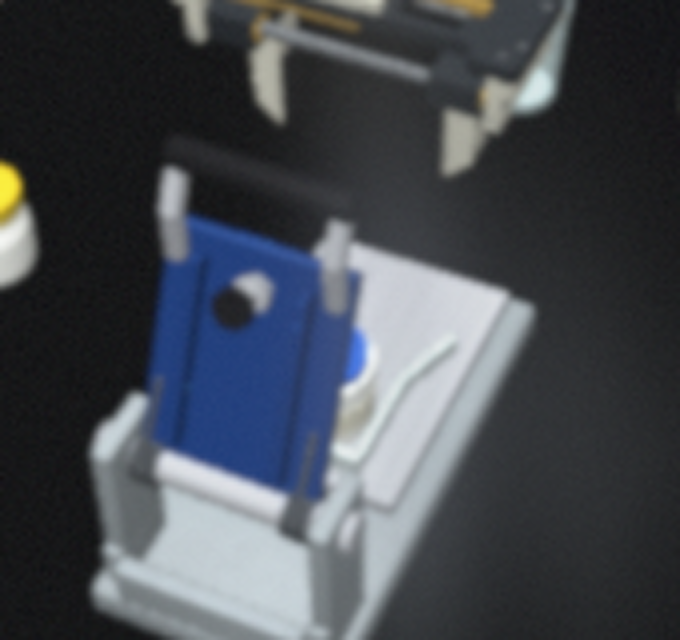

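>>> {"api": "arm_command", "payload": {"moves": [[-4,0,0,0.3,0.5],[-8,0,0,0.3,0],[-12,0,1,0.3,0],[-12,0,4,0.2,0],[-12,0,7,0.2,0],[-12,0,10,0.2,0],[-12,-0.1,11.8,0.2,0],[-12,-0.1,11.8,0.2,0],[-12,-0.1,11.8,0.2,0]]}}

```text
time: 13.0
tool_pos: [548.7, 163.8, 514.7]
tcp_rot: [3.034, 1.566, -1.787]
contact_force: [0.8, 0.4, 0.1]
grip_width: 24.6
```

Run:
```python
from plant import bot
from h import *
import pickle
o=bot.get_obs(); 
plan(o,[548.1,162.3,484],1.46)
for n in("side","scene"):
    c=bot.capture(n); cv2.imwrite(f"pics/{n}7.png",c["frame"])
    if n=="side": crop(c["frame"],200,50,400,250,3,"pics/c11.png")
    else: crop(c["frame"],330,20,500,200,4,"pics/c12.png")
```

```text
t 13.0 tcp [548.7 163.8 514.7] yaw 1.4619 j6 -2.876 F [0.8 0.4 0.1] w 24.6
shift cm [ 3.07  0.05 -0.14] turn 0.11
```

View pics/c11.png

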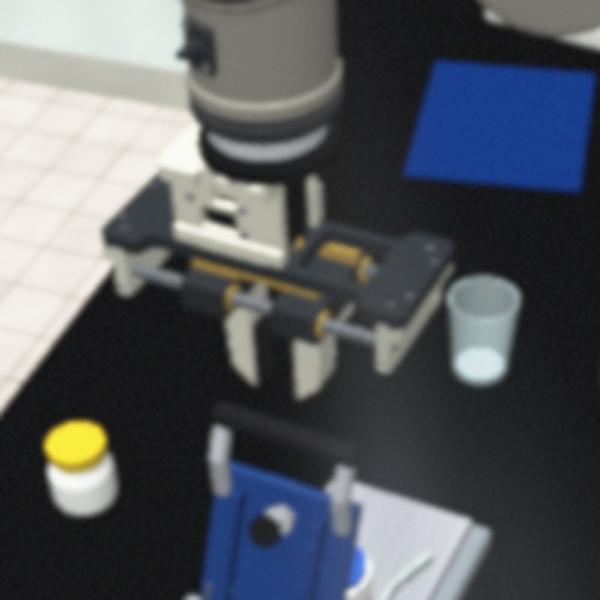

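View pics/c12.png

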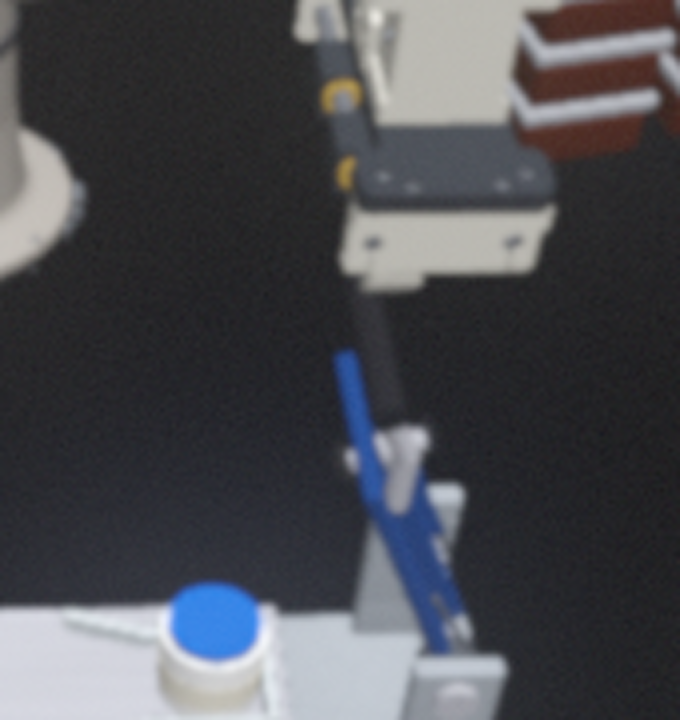

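>>> {"api": "arm_command", "payload": {"moves": [[1,0,-0.1,0,0],[2,0,-0.1,0,0],[2.8,0,-0.1,0,0],[2.8,0,-0.1,0,0],[2.8,0,-0.1,0,0]]}}

```text
time: 13.6
tool_pos: [548.6, 161.5, 487.4]
tcp_rot: [-3.016, 1.567, -1.556]
contact_force: [-0.0, -0.9, 0.0]
grip_width: 0.6
```

>>> {"api": "arm_command", "payload": {"moves": [[0.1,0,0,0,0],[0.2,0,0,0,0],[0.3,0,0,0,0],[0.3,0,0,0,0]]}}

```text
time: 14.0
tool_pos: [548.6, 161.5, 484.3]
tcp_rot: [-3.026, 1.567, -1.566]
contact_force: [-0.8, 0.9, -0.1]
grip_width: 0.5
```

>>> {"api": "arm_command", "payload": {"moves": [[0.1,0,0,0,0],[0.2,0,0,0,0],[0.3,0,0,0,0],[0.3,0,0,0,0]]}}

```text
time: 14.4
tool_pos: [548.6, 161.5, 481.1]
tcp_rot: [-3.106, 1.566, -1.646]
contact_force: [-1.1, -0.5, -0.4]
grip_width: 0.3
```

```bash
cat > arc.py <<'E'
import numpy as np
N=np.array([542.3,102.9]);D=np.array([np.cos(1.474),np.sin(1.474)])
def tcp(a):
    x=115-180*np.cos(a)+20*np.sin(a); z=120+180*np.sin(a)+20*np.cos(a)+9+178
    return np.array([*(N+x*D),z])
def ang(z):
    from scipy.optimize import brentq
    return brentq(lambda a:tcp(a)[2]-z,-0.2,1.2)
E
python3 - <<'E'
from plant import bot
from h import *
from arc import *
o=bot.get_obs(); Rt=rot(o["tcp_rot"])
plan(o,tcp(1.15),1.46)
for a in np.arange(1.1,0.6,-.05): print(round(a,2),(Rt.T@(tcp(a)-o["tool_pos"])/10).round(2))
E
```

```text
t 14.4 tcp [548.6 161.5 481.1] yaw 1.4598 j6 -2.877 F [-1.1 -0.5 -0.4] w 0.3
shift cm [0.16 0.06 0.08] turn -0.01
1.1 [ 0.47  0.05 -0.77]
1.05 [ 0.81  0.04 -1.61]
1.0 [ 1.2   0.03 -2.43]
0.95 [ 1.62  0.02 -3.23]
0.9 [ 2.09  0.01 -4.  ]
0.85 [ 2.59 -0.   -4.76]
0.8 [ 3.13 -0.01 -5.48]
0.75 [ 3.71 -0.02 -6.18]
0.7 [ 4.32 -0.03 -6.85]
0.65 [ 4.96 -0.04 -7.49]
0.6 [ 5.63 -0.05 -8.09]
```

>>> {"api": "arm_command", "payload": {"moves": [[0.2,0,0,0,0],[0.4,0,-0.4,0,0],[0.6,0,-0.8,0,0],[0.75,0,-1.2,0,0],[0.9,0,-1.6,0,0]]}}

```text
time: 14.9
tool_pos: [546.7, 145.4, 473.8]
tcp_rot: [-2.395, 1.566, -0.935]
contact_force: [-1.3, 1.2, 6.9]
grip_width: 0.4
```

Run:
```python
from plant import bot
from h import *
from arc import *
o=bot.get_obs(); Rt=rot(o["tcp_rot"]); a0=ang(o["tool_pos"][2])
plan(o,tcp(a0),1.46);print(a0)
for a in np.arange(1.0,0.5,-.05): print(round(a,2),(Rt.T@(tcp(a)-o["tool_pos"])/10).round(2))
c=bot.capture("scene"); crop(c["frame"],330,20,500,200,4,"pics/c13.png")
```

```text
t 14.9 tcp [546.7 145.4 473.8] yaw 1.4599 j6 -2.905 F [-1.3  1.2  6.9] w 0.4
shift cm [-0.    0.03  0.18] turn -0.01
1.0602591091601785
1.0 [ 0.46  0.01 -0.81]
0.95 [ 0.88  0.   -1.61]
0.9 [ 1.35 -0.   -2.39]
0.85 [ 1.85 -0.01 -3.14]
0.8 [ 2.39 -0.02 -3.87]
0.75 [ 2.97 -0.03 -4.57]
0.7 [ 3.57 -0.04 -5.24]
0.65 [ 4.22 -0.05 -5.88]
0.6 [ 4.89 -0.05 -6.48]
0.55 [ 5.59 -0.06 -7.05]
```

View pics/c13.png

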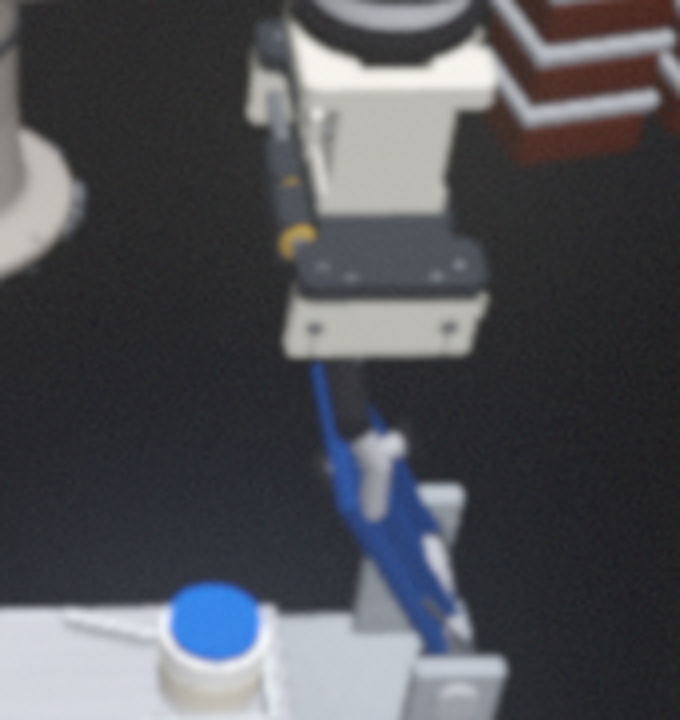

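>>> {"api": "arm_command", "payload": {"moves": [[0.5,0,-0.7,0,0],[1,0,-1.5,0,0],[1.4,0,-2.2,0,0],[1.9,0,-3,0,0],[2.45,0,-3.7,0,0],[3.05,0,-4.4,0,0],[3.65,0,-5.1,0,0],[4.3,0,-5.75,0,0],[4.95,0,-6.35,0,0],[5.65,0,-6.95,0,0]]}}

```text
time: 15.95
tool_pos: [539.2, 73.6, 419.9]
tcp_rot: [-2.332, 1.559, -0.873]
contact_force: [-1.2, -7.5, 12.2]
grip_width: 0.4
```

Run:
```python
from plant import bot
from h import *
from arc import *
o=bot.get_obs(); Rt=rot(o["tcp_rot"]); a0=ang(o["tool_pos"][2])
plan(o,tcp(a0),1.46);print(a0)
for a in np.arange(.5,0.0,-.05): print(round(a,2),(Rt.T@(tcp(a)-o["tool_pos"])/10).round(2))
c=bot.capture("scene"); crop(c["frame"],330,60,500,230,4,"pics/c14.png")
```

```text
t 15.95 tcp [539.2  73.6 419.9] yaw 1.4585 j6 -3.03 F [-1.2 -7.5 12.2] w 0.4
shift cm [-0.   -0.02  0.29] turn -0.08
0.5625380280520003
0.5 [ 0.91 -0.03 -0.38]
0.45 [ 1.67 -0.03 -0.87]
0.4 [ 2.45 -0.03 -1.33]
0.35 [ 3.26 -0.03 -1.75]
0.3 [ 4.08 -0.03 -2.12]
0.25 [ 4.92 -0.03 -2.45]
0.2 [ 5.78 -0.02 -2.75]
0.15 [ 6.65 -0.02 -2.99]
0.1 [ 7.53 -0.02 -3.2 ]
0.05 [ 8.42 -0.01 -3.36]
```

View pics/c14.png

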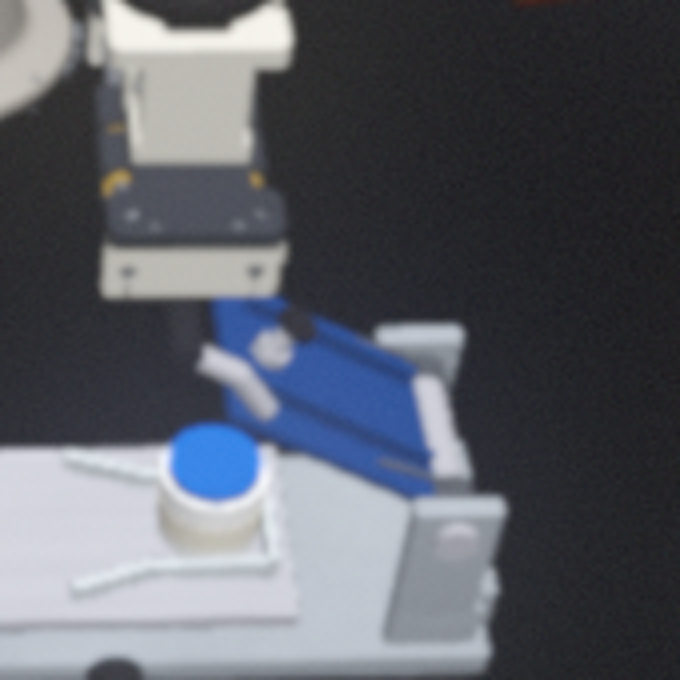

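>>> {"api": "arm_command", "payload": {"moves": [[0.5,0,-0.3,1,0],[0.95,0,-0.45,2,0],[1.3,0,-0.7,3,0],[1.7,0,-0.9,3.5,0],[2.1,0,-1.15,3.5,0],[2.5,0,-1.35,3.5,0],[2.9,0,-1.6,3.5,0],[3.3,0,-1.8,3.5,0],[3.7,0,-1.95,3.5,0],[4.1,0,-2.15,3.5,0]]}}

```text
time: 17.0
tool_pos: [537.3, 50.6, 378.5]
tcp_rot: [-2.296, 1.557, -0.899]
contact_force: [-0.2, -4.0, 6.5]
grip_width: 0.4
```

Run:
```python
from plant import bot
from h import *
from arc import *
o=bot.get_obs(); Rt=rot(o["tcp_rot"]); a0=ang(o["tool_pos"][2])
plan(o,tcp(a0),1.46);print(a0)
for a in np.arange(.25,-0.01,-.025): print(round(a,3),(Rt.T@(tcp(a)-o["tool_pos"])/10).round(2))
```

```text
t 17.0 tcp [537.3  50.6 378.5] yaw 1.3967 j6 -3.009 F [-0.2 -4.   6.5] w 0.4
shift cm [-0.    0.01  0.11] turn -3.63
0.29493421293539707
0.25 [ 0.76 -0.   -0.18]
0.225 [ 1.18 -0.01 -0.33]
0.2 [ 1.61 -0.02 -0.47]
0.175 [ 2.05 -0.02 -0.6 ]
0.15 [ 2.49 -0.03 -0.72]
0.125 [ 2.93 -0.03 -0.83]
0.1 [ 3.37 -0.03 -0.92]
0.075 [ 3.81 -0.04 -1.01]
0.05 [ 4.26 -0.04 -1.08]
0.025 [ 4.71 -0.04 -1.14]
0.0 [ 5.16 -0.04 -1.19]
```

>>> {"api": "arm_command", "payload": {"moves": [[0.4,0,-0.1,0,0],[0.8,0,-0.25,0,0],[1.2,0,-0.4,0,0],[1.6,0,-0.5,0,0],[2,0,-0.65,0,0],[2.4,0,-0.75,0,0],[2.7,0,-0.85,0,0],[2.8,0,-0.9,0,0]]}}

```text
time: 17.8
tool_pos: [536.2, 40.8, 351.0]
tcp_rot: [-2.269, 1.555, -0.873]
contact_force: [-0.7, -3.3, 5.5]
grip_width: 0.4
```

Run:
```python
from plant import bot
from h import *
from arc import *
o=bot.get_obs(); Rt=rot(o["tcp_rot"]); a0=ang(o["tool_pos"][2])
plan(o,tcp(a0),1.46);print(a0)
for a in np.arange(.15,-0.01,-.025): print(round(a,3),(Rt.T@(tcp(a)-o["tool_pos"])/10).round(2))
c=bot.capture("scene"); crop(c["frame"],330,90,500,230,4,"pics/c15.png")
c=bot.capture("side"); crop(c["frame"],230,150,400,310,4,"pics/c16.png")
```

```text
t 17.8 tcp [536.2  40.8 351. ] yaw 1.3963 j6 -3.026 F [-0.7 -3.3  5.5] w 0.4
shift cm [-0.    0.    0.17] turn -3.65
0.13472235842121597
0.15 [-0.27  0.01  0.24]
0.125 [0.17 0.   0.13]
0.1 [0.61 0.   0.03]
0.075 [ 1.06 -0.   -0.05]
0.05 [ 1.5  -0.   -0.12]
0.025 [ 1.95 -0.   -0.19]
0.0 [ 2.4  -0.   -0.24]
```

View pics/c15.png

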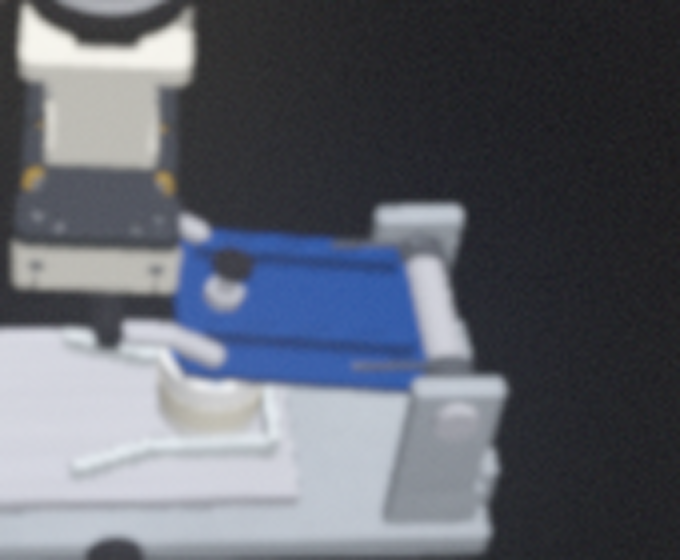

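View pics/c16.png

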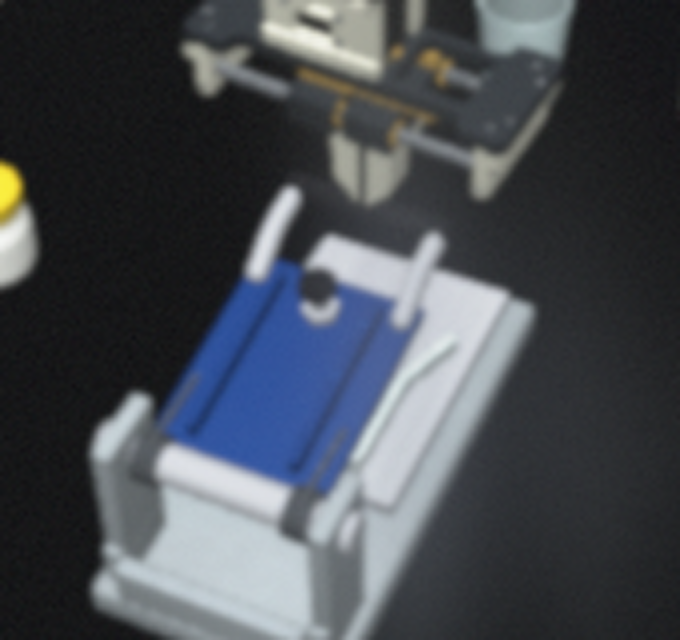

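>>> {"api": "arm_command", "payload": {"moves": [[0.2,0,0,0,0],[0.4,0,0,0,0],[0.6,0,0,0,0],[0.6,0,0,0,0]]}}

```text
time: 18.3
tool_pos: [536.3, 40.3, 345.5]
tcp_rot: [-2.283, 1.554, -0.887]
contact_force: [-0.9, -3.9, 6.2]
grip_width: 0.6
```

>>> {"api": "arm_command", "payload": {"moves": [[0.15,0,0,0,0],[0.3,0,-0.05,0,0],[0.3,0,-0.05,0,0]]}}

```text
time: 18.6
tool_pos: [536.2, 39.6, 342.8]
tcp_rot: [-2.284, 1.553, -0.887]
contact_force: [-2.8, -1.4, 5.2]
grip_width: 0.5
```

>>> {"api": "arm_command", "payload": {"moves": [[0.15,0,0,0,0],[0.3,0,-0.05,0,0],[0.3,0,-0.05,0,0]]}}

```text
time: 18.9
tool_pos: [536.1, 39.0, 340.0]
tcp_rot: [-2.289, 1.553, -0.893]
contact_force: [-2.0, -0.9, 5.5]
grip_width: 0.4
```

>>> {"api": "arm_command", "payload": {"moves": [[0.15,0,0,0,0],[0.25,0,0,0,0],[0.25,0,0,0,0]]}}

```text
time: 19.2
tool_pos: [536.1, 38.8, 338.4]
tcp_rot: [-2.29, 1.552, -0.894]
contact_force: [-4.0, -2.5, 9.0]
grip_width: 0.4
```

>>> {"api": "arm_command", "payload": {"moves": [[0.1,0,0,0,0],[0.2,0,0,0,0],[0.2,0,0,0,0]]}}

```text
time: 19.5
tool_pos: [535.9, 38.7, 337.7]
tcp_rot: [-2.274, 1.551, -0.877]
contact_force: [-4.5, -1.4, 11.8]
grip_width: 0.3
```

>>> {"api": "arm_command", "payload": {"moves": [[0.1,0,0,0,0],[0.2,0,0,0,0],[0.2,0,0,0,0]]}}

```text
time: 19.8
tool_pos: [535.8, 38.6, 337.0]
tcp_rot: [-2.257, 1.55, -0.86]
contact_force: [-5.0, -2.2, 13.1]
grip_width: 0.4
```

>>> {"api": "arm_command", "payload": {"moves": [[0.15,0.03,0,0,0],[0.22,0.05,0,0,0],[0.22,0.05,0,0,0]]}}

```text
time: 20.1
tool_pos: [535.3, 38.6, 336.4]
tcp_rot: [-2.208, 1.548, -0.811]
contact_force: [-3.1, -1.8, 12.8]
grip_width: 0.5
```

>>> {"api": "arm_command", "payload": {"moves": [[0.15,0.03,0,0,0],[0.22,0.05,0,0,0],[0.22,0.05,0,0,0]]}}

```text
time: 20.4
tool_pos: [534.9, 38.5, 335.7]
tcp_rot: [-2.162, 1.546, -0.766]
contact_force: [-4.2, -0.4, 13.2]
grip_width: 0.4
```

>>> {"api": "arm_command", "payload": {"moves": [[0.15,0.03,0,0,0],[0.22,0.05,0,0,0],[0.22,0.05,0,0,0]]}}

```text
time: 20.7
tool_pos: [534.5, 38.6, 335.1]
tcp_rot: [-2.121, 1.544, -0.724]
contact_force: [-3.5, -2.5, 12.7]
grip_width: 0.4
```

>>> {"api": "arm_command", "payload": {"moves": [[0.12,0,0,0,0],[0.18,0,0,0,0],[0.24,0,0,0,0],[0.3,0,0,0,0],[0.34,0,0,0,0],[0.34,0,0,0,0]]}}

```text
time: 21.3
tool_pos: [534.4, 38.3, 333.1]
tcp_rot: [-2.125, 1.543, -0.728]
contact_force: [-5.6, -1.2, 12.9]
grip_width: 0.7
```

>>> {"api": "arm_command", "payload": {"moves": [[0.12,0.02,0,0,0],[0.18,0.02,0,0,0],[0.24,0.02,0,0,0],[0.24,0.02,0,0,0]]}}

```text
time: 21.7
tool_pos: [534.2, 38.2, 332.1]
tcp_rot: [-2.111, 1.542, -0.714]
contact_force: [-4.7, -1.5, 12.8]
grip_width: 0.5
```

>>> {"api": "arm_command", "payload": {"moves": [[0.12,0.02,0,0,0],[0.18,0.02,0,0,0],[0.22,0.02,0,0,0],[0.22,0.02,0,0,0]]}}

```text
time: 22.1
tool_pos: [533.9, 38.2, 331.4]
tcp_rot: [-2.093, 1.54, -0.696]
contact_force: [-5.6, -1.1, 12.8]
grip_width: 0.5
```

>>> {"api": "arm_command", "payload": {"moves": [[0.12,0.02,0,0,0],[0.18,0.02,0,0,0],[0.2,0.02,0,0,0],[0.2,0.02,0,0,0]]}}

```text
time: 22.5
tool_pos: [533.7, 38.1, 330.8]
tcp_rot: [-2.08, 1.539, -0.683]
contact_force: [-5.5, -1.0, 12.5]
grip_width: 0.2
```

>>> {"api": "arm_command", "payload": {"moves": [[0.12,0.02,0,0,0],[0.18,0.02,0,0,0],[0.2,0.02,0,0,0],[0.2,0.02,0,0,0]]}}

```text
time: 22.9
tool_pos: [533.4, 38.1, 330.2]
tcp_rot: [-2.068, 1.538, -0.671]
contact_force: [-5.1, -1.9, 12.8]
grip_width: 0.5
```

>>> {"api": "arm_command", "payload": {"moves": [[0.12,0.02,0,0,0],[0.18,0.02,0,0,0],[0.2,0.02,0,0,0],[0.2,0.02,0,0,0]]}}

```text
time: 23.3
tool_pos: [533.2, 38.1, 329.8]
tcp_rot: [-2.051, 1.536, -0.654]
contact_force: [-4.7, -1.6, 12.9]
grip_width: 0.3
```

Run:
```python
from plant import bot
from h import *
from arc import *
o=bot.get_obs(); print(rot(o["tcp_rot"])[:,0], o["tool_pos"]+178*rot(o["tcp_rot"])[:,0], o["joint_positions"][5]); plan(o,tcp(ang(o["tool_pos"][2])))
c=bot.capture("scene"); crop(c["frame"],330,90,500,230,4,"pics/c17.png")
print(bot.get_obs()["contact_force"])
```

```text
[ 0.02747266 -0.02104896 -0.99940092] [538.04999796  34.37157425 151.89758707] -3.0246818359055654
t 23.3 tcp [533.2  38.1 329.8] yaw 1.3969 j6 -3.025 F [-4.7 -1.6 12.9] w 0.3
shift cm [ 0.01 -0.28  0.09] turn 0
[-5.22741399 -1.1877046  14.2616523 ]
```

View pics/c17.png

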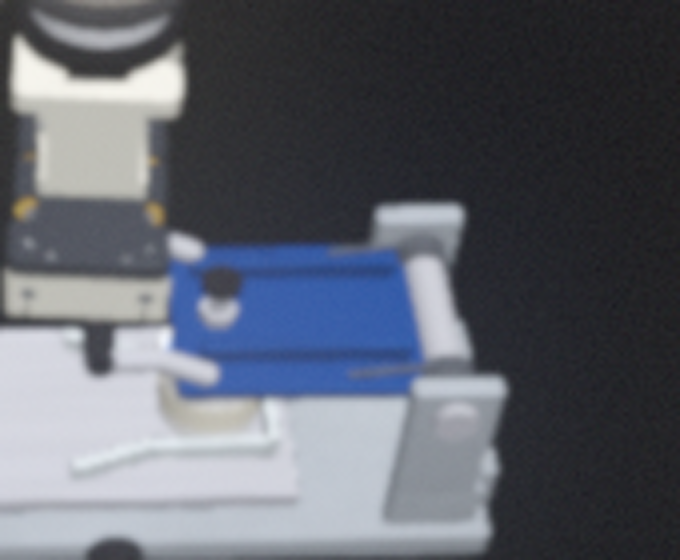

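>>> {"api": "arm_command", "payload": {"moves": [[0.12,0,0,0,0],[0.16,0,0,0,0],[0.18,0,0,0,0],[0.18,0,0,0,0]]}}

```text
time: 23.75
tool_pos: [533.0, 38.1, 329.7]
tcp_rot: [-2.039, 1.535, -0.641]
contact_force: [-6.0, -1.1, 15.7]
grip_width: 0.1
```

>>> {"api": "arm_command", "payload": {"moves": [[0.17,0,0,0,0],[0.21,0,0,0,0],[0.23,0,0,0,0],[0.23,0,0,0,0],[0.23,0,0,0,0],[0.23,0,0,0,0]]}}

```text
time: 24.35
tool_pos: [532.8, 38.2, 329.5]
tcp_rot: [-2.023, 1.534, -0.626]
contact_force: [-8.0, -0.9, 17.5]
grip_width: 0.6
```

>>> {"api": "arm_command", "payload": {"moves": [[0.22,0,0,0,0],[0.27,0,0,0,0],[0.27,0,0,0,0],[0.27,0,0,0,0],[0.27,0,0,0,0],[0.27,0,0,0,0]]}}

```text
time: 24.95
tool_pos: [532.5, 38.2, 329.3]
tcp_rot: [-2.007, 1.532, -0.609]
contact_force: [-8.9, 0.2, 21.5]
grip_width: 0.6
```

>>> {"api": "arm_command", "payload": {"moves": [[0.24,0,0,0,0],[0.26,0,0,0,0],[0.26,0,0,0,0],[0.26,0,0,0,0],[0.26,0,0,0,0],[0.26,0,0,0,0],[0.26,0,0,0,0],[0.26,0,0,0,0],[0.26,0,0,0,0],[0.26,0,0,0,0]]}}

```text
time: 25.95
tool_pos: [532.2, 38.3, 329.2]
tcp_rot: [-1.99, 1.531, -0.592]
contact_force: [-9.4, -0.4, 22.7]
grip_width: 0.5
```

Run:
```python
from plant import bot
from h import *
from arc import *
o=bot.get_obs(); Rt=rot(o["tcp_rot"]); tip=o["tool_pos"]+178*Rt[:,0]
print(tip, o["joint_positions"][5],o["contact_force"])
c=bot.capture("side"); crop(c["frame"],230,150,400,310,4,"pics/c18.png")
```

```text
[538.17217212  34.29019118 151.34389676] -3.024216297689846 [-9.41213363 -0.43377583 22.71690519]
```

View pics/c18.png

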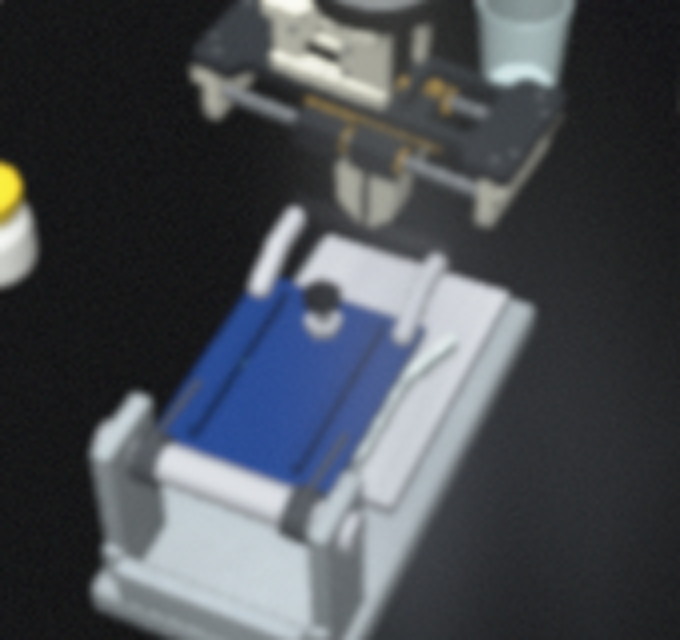

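```bash
cat > up.py <<'E'
from plant import bot
from h import *
from arc import *
import sys
def go(angles,corr):
    o=bot.get_obs(); Rt=rot(o["tcp_rot"]); tip=o["tool_pos"]+178*Rt[:,0]
    a0=ang(tip[2]+178); cur=tip
    ex=(tip[:2]-tcp(a0)[:2]); print("t",o["time"],"a0",round(a0,3),"off press x,y",(ex@D).round(1),(ex@np.array([-D[1],D[0]])).round(1),"F",o["contact_force"].round(1),"j6",o["joint_positions"][5].round(3))
    e0=(ex@D)
    for i,a in enumerate(angles):
        t=tcp(a)-[0,0,178]; t[:2]+=D*(e0+(corr-e0)*(i+1)/len(angles))+ (ex-D*e0)
        print(round(a,3),(Rt.T@(t-cur)/10).round(2))
go(np.linspace(float(sys.argv[1]),float(sys.argv[2]),10),float(sys.argv[3]))
E
python3 up.py 0.03 0.3 -1
```

```text
t 26.0 a0 0.013 off press x,y -4.0 -2.5 F [-9.1 -1.7 21.7] j6 -3.024
0.03 [-0.3  -0.01  0.06]
0.06 [-0.84 -0.02  0.17]
0.09 [-1.38 -0.03  0.29]
0.12 [-1.91 -0.04  0.43]
0.15 [-2.44 -0.04  0.58]
0.18 [-2.97 -0.05  0.75]
0.21 [-3.49 -0.05  0.93]
0.24 [-4.   -0.06  1.13]
0.27 [-4.52 -0.06  1.35]
0.3 [-5.02 -0.06  1.58]
```

Unload gradually first, then rise.

>>> {"api": "arm_command", "payload": {"moves": [[0.18,0,0,0,0],[0.1,0,0,0,0],[0.02,0,0,0,0],[-0.1,0,0.03,0,0],[-0.3,0,0.06,0,0],[-0.55,0,0.11,0,0],[-0.85,0,0.17,0,0],[-1.15,0,0.24,0,0],[-1.5,0,0.33,0,0],[-1.9,0,0.43,0,0]]}}

```text
time: 27.0
tool_pos: [532.3, 42.8, 348.6]
tcp_rot: [-1.996, 1.53, -0.598]
contact_force: [-1.9, -1.4, 4.4]
grip_width: 0.5
```

```bash
python3 up.py 0.15 0.42 -1
python3 - <<'E'
from plant import bot
from h import *
c=bot.capture("scene"); crop(c["frame"],330,90,500,230,4,"pics/c19.png")
E
```

```text
t 27.0 a0 0.122 off press x,y -3.0 -2.3 F [-1.9 -1.4  4.4] j6 -3.016
0.15 [-0.49 -0.01  0.13]
0.18 [-1.02 -0.01  0.29]
0.21 [-1.54 -0.02  0.47]
0.24 [-2.05 -0.02  0.66]
0.27 [-2.57 -0.03  0.86]
0.3 [-3.07 -0.03  1.08]
0.33 [-3.57 -0.03  1.32]
0.36 [-4.06 -0.03  1.57]
0.39 [-4.55 -0.02  1.84]
0.42 [-5.03 -0.02  2.12]
```

View pics/c19.png

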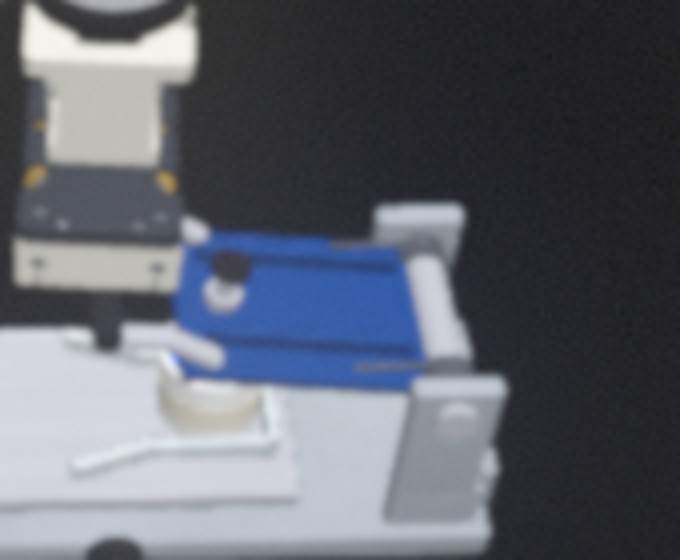

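>>> {"api": "arm_command", "payload": {"moves": [[-0.4,0,0.1,0,0],[-0.9,0,0.26,0,0],[-1.4,0,0.43,0,0],[-1.9,0,0.61,0,0],[-2.4,0,0.81,0,0],[-2.9,0,1.02,0,0],[-3.4,0,1.25,0,0],[-3.9,0,1.5,0,0],[-4.4,0,1.76,0,0],[-4.9,0,2.06,0,0]]}}

```text
time: 28.05
tool_pos: [534.3, 64.8, 398.2]
tcp_rot: [-1.977, 1.53, -0.579]
contact_force: [0.6, 1.5, 3.3]
grip_width: 0.7
```

```bash
python3 up.py 0.44 0.71 -1
```

```text
t 28.05 a0 0.418 off press x,y -0.8 -2.2 F [0.6 1.5 3.3] j6 -2.977
0.44 [-0.34  0.    0.19]
0.47 [-0.81  0.01  0.47]
0.5 [-1.26  0.01  0.77]
0.53 [-1.71  0.02  1.08]
0.56 [-2.14  0.03  1.4 ]
0.59 [-2.57  0.04  1.73]
0.62 [-2.99  0.05  2.08]
0.65 [-3.39  0.06  2.44]
0.68 [-3.79  0.08  2.81]
0.71 [-4.17  0.09  3.19]
```

>>> {"api": "arm_command", "payload": {"moves": [[-0.3,0,0.16,0,0],[-0.75,0,0.43,0,0],[-1.2,0,0.72,0,0],[-1.65,0,1.03,0,0],[-2.1,0,1.35,0,0],[-2.5,0,1.68,0,0],[-2.9,0,2,0,0],[-3.3,0,2.36,0,0],[-3.7,0.05,2.73,0,0],[-4.1,0.05,3.12,0,0]]}}

```text
time: 29.05
tool_pos: [537.8, 96.8, 439.0]
tcp_rot: [-1.975, 1.529, -0.577]
contact_force: [-0.4, 1.0, 2.7]
grip_width: 0.5
```

```bash
python3 up.py 0.72 0.945 -1;python3 - <<'E'
from plant import bot
from h import *
c=bot.capture("scene"); crop(c["frame"],330,50,500,230,4,"pics/c20.png")
E
```

```text
t 29.05 a0 0.708 off press x,y -1.1 -2.7 F [-0.4  1.   2.7] j6 -2.919
0.72 [-0.16  0.01  0.16]
0.745 [-0.46  0.02  0.5 ]
0.77 [-0.76  0.04  0.84]
0.795 [-1.05  0.05  1.19]
0.82 [-1.33  0.07  1.54]
0.845 [-1.61  0.09  1.9 ]
0.87 [-1.87  0.1   2.27]
0.895 [-2.13  0.12  2.65]
0.92 [-2.37  0.14  3.03]
0.945 [-2.61  0.17  3.42]
```

View pics/c20.png

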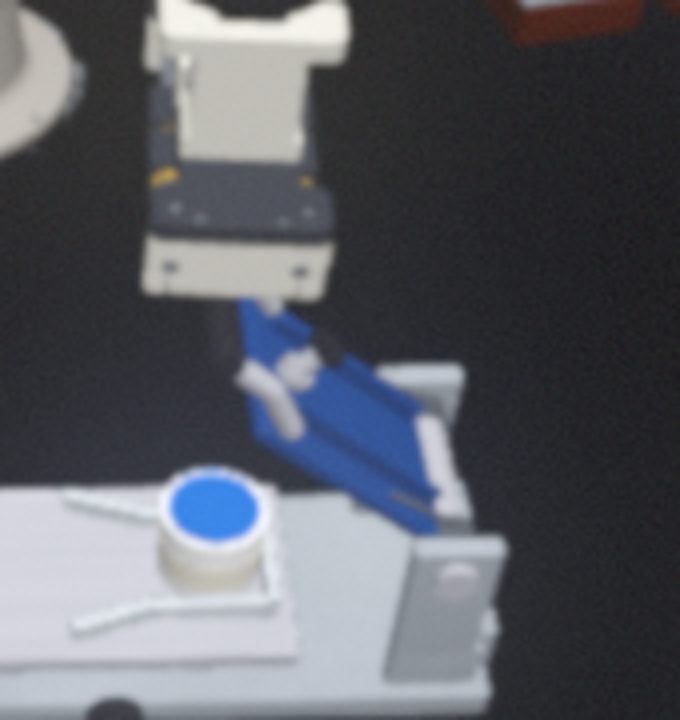

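>>> {"api": "arm_command", "payload": {"moves": [[-0.15,0,0.15,0,0],[-0.43,0,0.47,0,0],[-0.72,0.03,0.81,0,0],[-1,0.05,1.15,0,0],[-1.28,0.05,1.5,0,0],[-1.55,0.08,1.86,0,0],[-1.82,0.1,2.22,0,0],[-2.08,0.1,2.6,0,0],[-2.32,0.12,2.98,0,0],[-2.55,0.15,3.35,0,0]]}}

```text
time: 30.1
tool_pos: [541.3, 131.4, 464.8]
tcp_rot: [-1.95, 1.529, -0.552]
contact_force: [0.0, 1.8, 1.2]
grip_width: 0.5
```

```bash
python3 up.py 0.955 1.15 -1
```

```text
t 30.1 a0 0.949 off press x,y -1.4 -3.1 F [0.  1.8 1.2] j6 -2.858
0.955 [-0.05  0.01  0.1 ]
0.977 [-0.25  0.02  0.44]
0.998 [-0.43  0.04  0.79]
1.02 [-0.61  0.06  1.14]
1.042 [-0.78  0.08  1.5 ]
1.063 [-0.94  0.11  1.86]
1.085 [-1.1   0.13  2.23]
1.107 [-1.24  0.15  2.59]
1.128 [-1.38  0.17  2.96]
1.15 [-1.51  0.2   3.34]
```

>>> {"api": "arm_command", "payload": {"moves": [[-0.04,0,0.1,0,0],[-0.22,0.02,0.42,0,0],[-0.4,0.04,0.77,0,0],[-0.57,0.06,1.12,0,0],[-0.74,0.08,1.48,0,0],[-0.9,0.1,1.84,0,0],[-1.06,0.13,2.21,0,0],[-1.2,0.15,2.58,0,0],[-1.34,0.17,2.95,0,0],[-1.46,0.2,3.32,0,0]]}}

```text
time: 31.1
tool_pos: [544.6, 165.1, 479.0]
tcp_rot: [-1.947, 1.528, -0.548]
contact_force: [0.3, 2.3, 3.5]
grip_width: 0.5
```

>>> {"api": "arm_command", "payload": {"moves": [[0,0,0.1,0,0],[0,0,0.1,0,0]]}}

```text
time: 31.3
tool_pos: [544.7, 166.3, 479.3]
tcp_rot: [-1.945, 1.528, -0.546]
contact_force: [-1.4, 1.2, 4.7]
grip_width: 0.4
```

```bash
python3 up.py 1.14 1.15 -1;python3 - <<'E'
from plant import bot
from h import *
c=bot.capture("scene"); crop(c["frame"],330,20,500,220,4,"pics/c21.png")
E
```

```text
t 31.3 a0 1.15 off press x,y 0.4 -3.2 F [-1.4  1.2  4.7] j6 -2.798
1.14 [ 0.06 -0.01 -0.18]
1.141 [ 0.05 -0.01 -0.18]
1.142 [ 0.05 -0.01 -0.17]
1.143 [ 0.04 -0.01 -0.16]
1.144 [ 0.03 -0.01 -0.16]
1.146 [ 0.03 -0.01 -0.15]
1.147 [ 0.02 -0.01 -0.15]
1.148 [ 0.01 -0.01 -0.14]
1.149 [ 0.01 -0.01 -0.14]
1.15 [ 0.   -0.01 -0.13]
```

View pics/c21.png

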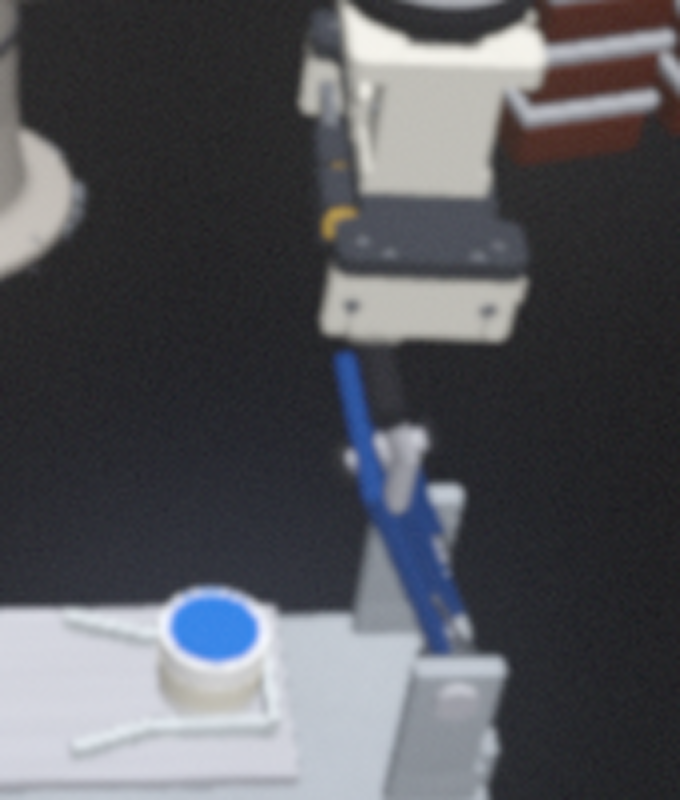

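>>> {"api": "arm_command", "payload": {"moves": [[-0.05,0,0.05,0,0],[-0.1,0,0.05,0,0],[-0.15,0,0.05,0,0],[-0.2,0,0.05,0,0],[-0.3,0,0.05,0,0],[-0.5,0,0,0,0],[-1,0,0,0,0],[-2,0,0,0,0],[-4,0,0,0,0],[-6,0,0,0,0]]}}

```text
time: 32.35
tool_pos: [542.4, 167.6, 540.6]
tcp_rot: [-1.943, 1.528, -0.544]
contact_force: [0.1, -0.5, 0.4]
grip_width: 0.3
```

>>> {"api": "arm_command", "payload": {"moves": [[-3,0,-4,0,0],[-3,0,-8,0,0],[-3,0,-12,0,0],[-3,0,-14,0,0],[-3,0,-14,0,0],[-3,0,-14,0,0]]}}

```text
time: 32.95
tool_pos: [517.1, 30.3, 573.5]
tcp_rot: [-1.922, 1.527, -0.524]
contact_force: [0.5, 0.9, -0.1]
grip_width: 0.1
```

Run:
```python
from plant import bot
from h import *
o=bot.get_obs(); w=bot.capture("wrist"); cv2.imwrite("pics/w9.png",w["frame"]); plan(o,o["tool_pos"])
c=bot.capture("scene"); cv2.imwrite("pics/f1.png",c["frame"]); crop(c["frame"],180,80,470,340,2.5,"pics/c22.png")
c=bot.capture("side"); crop(c["frame"],200,120,440,310,3,"pics/c23.png")
```

```text
t 32.95 tcp [517.1  30.3 573.5] yaw 1.3971 j6 -3.055 F [ 0.5  0.9 -0.1] w 0.1
shift cm [0. 0. 0.] turn 0
```

View pics/c22.png

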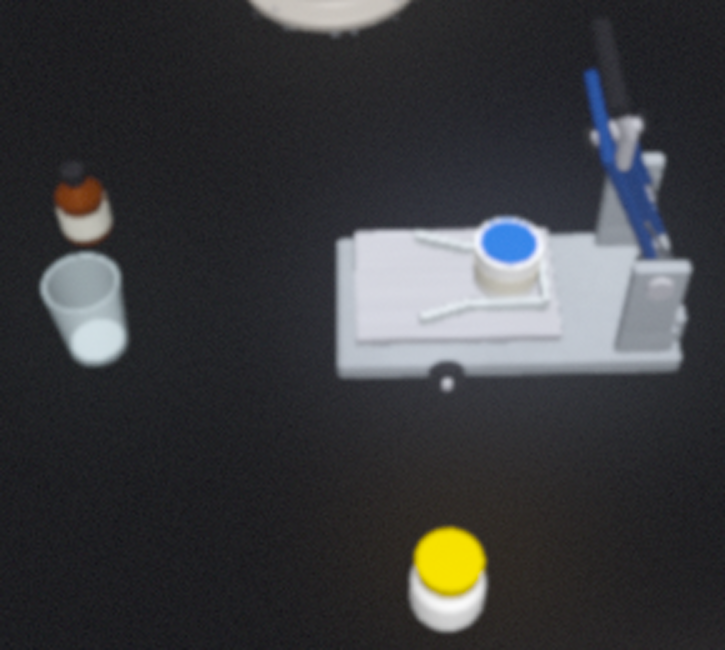

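View pics/c23.png

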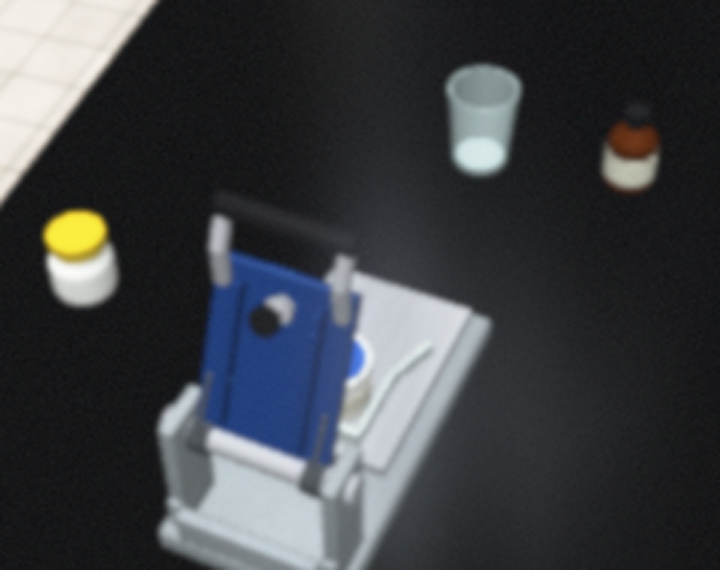

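View pics/w9.png

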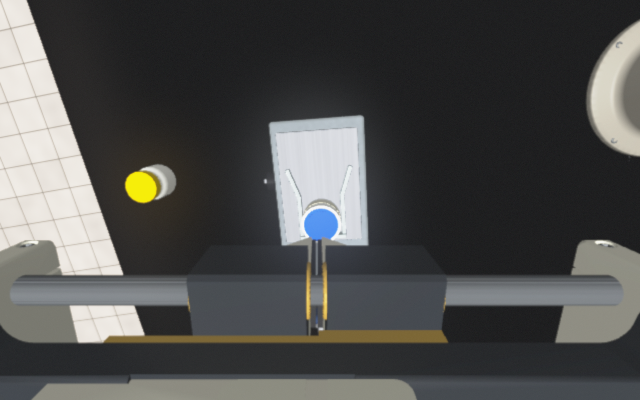

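```bash
python3 -c "
from plant import bot
print(bot.close_job())"
```

```text
the job is handed in; nothing more can be done
None
```

The pot is closed and standing in the press nest, the plate is back up on its open stop, and I handed the job in at about 33 s. No verdict was reported, so what follows rests on my own readings and pictures.

- **Placing:** I gripped the pot (57.5 mm opening), set it on the bed in the flared entry and slid it back until it met the stop. I then eased it down onto the bed and released it. The bed top came out at about 51.7 mm.
- **Pressing:** With the fingers shut, I pushed the bar down along its arc. The spring took about 5.3 N near level. The lid moved at 12.5–13 N on the bar and stopped hard at a plate angle of about 0.01–0.02 rad.
- **Holding:** I held 21.5–22.7 N on the bar for over a second, which works out to about 25–27 N on the lid. That is a shade over the 25 N asked. The lid force is calculated from the bar force, not measured.
- **Easing up:** I raised the plate at about 0.2–0.3 rad/s with the fingers on the bar the whole way up to the stop.

**Last checks:**
- The pictures show the lid flush, the pot upright between the rails and the plate where it started.
- The beaker, bottle and jar look unmoved, and the arm is clear with about 0 N on the wrist.
- The bed height disagreed: image widths suggested 47–48 mm and touch gave 51.7 mm, so I went by touch.
- The stop was met about 1.5–2 mm sooner than the images had predicted.
- While pressing, the tool tilted by about 2.3° and up to 9 N of sideways force built up on the bar. Neither showed any effect in the pictures.

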